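# Transfer the earbud cases to the test carrier in reverse order

## Robot

A 7-joint arm with a two-finger parallel gripper is mounted at the origin on the work surface. World frame = base frame: x ahead of the robot, y to its left, z up, the work surface at z = 0. Lengths are in m, angles in rad, forces in N, time in s.
With the tool pointing down it reaches from about 0.425 to 0.925 m from the base axis. Payload 6.8 kg.
Tool frame: the origin (TCP) lies at the very end of the fingers, on their centre line; the grasp point (between the pads) lies 19 mm behind it; z points along the fingers, y is the line along which they close (so a half turn about z gives the same grasp; the last joint's range is limited). The gripper opens to 85 mm and grips with 20 to 120 N. Pads are 22 mm wide; open, the fingers measure 114 mm over their backs; the gripper's body (76 mm by 85 mm) begins 54 mm behind the grasp point. The pads swing forward as they close: fully open they stand 13 mm farther back than shut.
Start: joints at [1.202, 0.477, 0.022, 1.555, -0.011, 1.109, -0.083], TCP at [0.174, -0.652, 0.195] pointing down, gripper open.
Joint ranges: [-2.96, 2.96], [-0.34, 2.1], [-1.41, 1.46], [0.24, 2.44], [-1.37, 4.51], [0.17, 1.92], [-2.96, 2.96]. Speed limits (rad/s): [2.39, 2.39, 3.14, 3.14, 3.14, 3.14, 3.14].

## Interface

Orientations are given as a rotation vector (axis times angle).
In Python, from bench import get_obs, grab_frame, hand_in gives the robot as it stands.
- The arm moves only by the tool drive_tool, never from a script. Its argument "rows" is a list of rows, each an object with "offset": the shift along the tool's x, y, z as a fraction of full scale, a list of three; "rotation": the turn, a rotation vector about the tool's x, y, z as a fraction of full scale, a list of three; "claw": the opening, from 0 (shut) to 1 (fully open). In form: [{"offset": [tx, ty, tz], "rotation": [wx, wy, wz], "claw": claw}, ...]. A call has 1 to 20 rows; each row is the pose to reach, as a shift and turn from the pose commanded when the call began, along the tool's axes at that moment; what a row does not reach only later rows make up. Full scale, the value 1, is 0.15 m for a shift and 2 rad for a turn. A row lasts 1/12 s, in which the tool goes at most 41.7 mm and 7.16 degrees, less where a joint would pass 70% of its speed; a pose out of reach is approached as far as the arm can. A call with a number of a shift or a turn outside -1 to 1 is refused whole. A call with a gripper value outside its range is refused whole. The fingers move at their own pace and stop on an object; "force" is the grip in N (left out, the last holds). Time passes only in rows, so rows that repeat a pose let the fingers close. It gives the time, the measured TCP pose, the force, the opening and the grip force at its end, in the units of the state.
- get_obs(): the state, without advancing time (a new reading comes with each control period).
- grab_frame(name): name is "scene" or "top"; returns a dict with "frame" (400x640x3 uint8, red, green, blue), "z_map" (400x640 float32, m along the optical axis (not along the pixel's ray), 0 where there is no reading), "vfov" (degrees; the focal length in pixels is half the picture's height over the tangent of half this angle, whatever the lens; pixels are square), "cx", "cy" (the principal point, pixels), "D" ([k1, k2, p1, p2, k3] as OpenCV has them; the pictures are not rectified), "R" (3x3) and "t" (3): a world point X has camera coordinates R X + t. Camera axes: x right, y down, z forward; pixel columns grow to the right and rows downward; lengths in m; the calibration is good to about 2 mm. A picture is of the moment at which its call begins.
- hand_in(): hands the job in; it is judged then, once.
The state is a dict: "clock": time; "joints": joint angles; "qvel": joint speeds; "tau": joint torques, N m; "tcp_pos": TCP position; "orientation": TCP orientation; "contact_force": force on the tool from outside, world axes, zero at the start; "moment": the same for the moment, N m; "grip_width": finger opening in m; "gripper_force": force on a finger pad.
Only numpy, scipy, OpenCV 4.12 (cv2) and the standard library are available. Lean on these libraries where they do the work, as an engineer would, in place of code of your own. Each camera call takes 0.05 s, during which the arm holds its last target. There are 200 camera calls.

## Task

Move the four black earbud cases with coloured dots from the white foam tray with the blue plug into the carrier in reverse order, for the tester unloads from the other end: the case nearest that plug goes into the carrier pocket farthest from its blue bar, the next one into the next pocket, and so on, until the one farthest from the plug stands in the pocket beside the blue bar. Stand each case upright on the floor of its own pocket, lowering it in rather than dropping it, and leave all four there.

Things in the scene. Friction and masses are not known exactly. Their poses are not given: they have to be found in the camera images.
- case_red: loose black earbud case standing upright, oval: 48 mm long (x), 30 wide (y), 48 tall, flanks straight to 42 mm, about 50 g, round red dot 20 mm across on top. Origin: centre of its underside, z up. Starts in a pocket of the white foam tray, underside 10 mm above the table (foam top 20 mm). Four such pockets in one row, 62 mm apart, the cases' long way along the row
- case_yellow: loose black earbud case standing upright, oval: 48 mm long (x), 30 wide (y), 48 tall, flanks straight to 42 mm, about 50 g, round yellow dot 20 mm across on top. Origin: centre of its underside, z up. Starts in a pocket of the white foam tray, underside 10 mm above the table (foam top 20 mm). Four such pockets in one row, 62 mm apart, the cases' long way along the row
- case_green: loose black earbud case standing upright, oval: 48 mm long (x), 30 wide (y), 48 tall, flanks straight to 42 mm, about 50 g, round green dot 20 mm across on top. Origin: centre of its underside, z up. Starts in a pocket of the white foam tray, underside 10 mm above the table (foam top 20 mm). Four such pockets in one row, 62 mm apart, the cases' long way along the row
- case_purple: loose black earbud case standing upright, oval: 48 mm long (x), 30 wide (y), 48 tall, flanks straight to 42 mm, about 50 g, round purple dot 20 mm across on top. Origin: centre of its underside, z up. Starts in a pocket of the white foam tray, underside 10 mm above the table (foam top 20 mm). Four such pockets in one row, 62 mm apart, the cases' long way along the row
- clip_red: red lot clip, 26 x 12 x 4 mm, fixed on top of the white foam tray (20 mm above the table), 52 mm beside the pocket where the case with the red dot starts; it stays and shows that case's first place in the row. Origin: centre of its underside; x along the row, y across it, away from the pockets
- clip_yellow: yellow lot clip, 26 x 12 x 4 mm, fixed on top of the white foam tray (20 mm above the table), 52 mm beside the pocket where the case with the yellow dot starts; it stays and shows that case's first place in the row. Origin: centre of its underside; x along the row, y across it, away from the pockets
- clip_green: green lot clip, 26 x 12 x 4 mm, fixed on top of the white foam tray (20 mm above the table), 52 mm beside the pocket where the case with the green dot starts; it stays and shows that case's first place in the row. Origin: centre of its underside; x along the row, y across it, away from the pockets
- clip_purple: purple lot clip, 26 x 12 x 4 mm, fixed on top of the white foam tray (20 mm above the table), 52 mm beside the pocket where the case with the purple dot starts; it stays and shows that case's first place in the row. Origin: centre of its underside; x along the row, y across it, away from the pockets
- plug: blue round plug, 20 mm across, 4 mm high, fixed on top of the white foam tray (310 x 125 x 20 mm) in line with the row, 46 mm beyond the middle of the last pocket at one end; it may be at either end (a grey plug is at the other). Origin: centre of its underside
- carrier: fixed grey carrier, one row of four open pockets, a blue bar (20 x 84 x 16 mm) across one end. Origin: middle of the row, table level; x along the row to the blue bar (at +150 mm), y across, z up. Pocket middles x = -102, -34, +34, +102 mm, y = 0; inside 64 (x) by 46 mm (y); floor 4 mm, tops of the 4 mm walls 16 mm above the table; base plate 292 x 84 x 4 mm
Not all that is in view belongs to the job. What is shaped like the case_purple but orange or pink is not meant.

How it is judged:
At the end, for the whole second after the job is handed in: Counted from the blue plug (by the clips), cases 1 to 4 stand at rest on the floors of the carrier pockets at x = -102, -34, +34, +102 mm, each within 13 mm along and 12 mm across the row, upright within 0.12 rad, underside at most 9 mm above the table, slower than 0.02 m/s (((horizontal distance between clip_red and plug between 0 and 0.095 m and x of case_red in the frame of carrier between -0.115 and -0.089 m) or (horizontal distance between clip_red and plug between 0.095 and 0.149 m and x of case_red in the frame of carrier between -0.047 and -0.021 m) or (horizontal distance between clip_red and plug between 0.149 and 0.208 m and x of case_red in the frame of carrier between 0.021 and 0.047 m) or (horizontal distance between clip_red and plug between 0.208 and 0.4 m and x of case_red in the frame of carrier between 0.089 and 0.115 m)) and y of case_red in the frame of carrier between -0.012 and 0.012 m and z of case_red in the frame of carrier between -0.002 and 0.009 m and angle between each of case_red, case_yellow, case_green, case_purple's own z axis and vertical below 0.12 rad and linear speed of each of case_red, case_yellow, case_green, case_purple below 0.02 m/s and ((horizontal distance between clip_yellow and plug between 0 and 0.095 m and x of case_yellow in the frame of carrier between -0.115 and -0.089 m) or (horizontal distance between clip_yellow and plug between 0.095 and 0.149 m and x of case_yellow in the frame of carrier between -0.047 and -0.021 m) or (horizontal distance between clip_yellow and plug between 0.149 and 0.208 m and x of case_yellow in the frame of carrier between 0.021 and 0.047 m) or (horizontal distance between clip_yellow and plug between 0.208 and 0.4 m and x of case_yellow in the frame of carrier between 0.089 and 0.115 m)) and y of case_yellow in the frame of carrier between -0.012 and 0.012 m and z of case_yellow in the frame of carrier between -0.002 and 0.009 m and ((horizontal distance between clip_green and plug between 0 and 0.095 m and x of case_green in the frame of carrier between -0.115 and -0.089 m) or (horizontal distance between clip_green and plug between 0.095 and 0.149 m and x of case_green in the frame of carrier between -0.047 and -0.021 m) or (horizontal distance between clip_green and plug between 0.149 and 0.208 m and x of case_green in the frame of carrier between 0.021 and 0.047 m) or (horizontal distance between clip_green and plug between 0.208 and 0.4 m and x of case_green in the frame of carrier between 0.089 and 0.115 m)) and y of case_green in the frame of carrier between -0.012 and 0.012 m and z of case_green in the frame of carrier between -0.002 and 0.009 m and ((horizontal distance between clip_purple and plug between 0 and 0.095 m and x of case_purple in the frame of carrier between -0.115 and -0.089 m) or (horizontal distance between clip_purple and plug between 0.095 and 0.149 m and x of case_purple in the frame of carrier between -0.047 and -0.021 m) or (horizontal distance between clip_purple and plug between 0.149 and 0.208 m and x of case_purple in the frame of carrier between 0.021 and 0.047 m) or (horizontal distance between clip_purple and plug between 0.208 and 0.4 m and x of case_purple in the frame of carrier between 0.089 and 0.115 m)) and y of case_purple in the frame of carrier between -0.012 and 0.012 m and z of case_purple in the frame of carrier between -0.002 and 0.009 m); the robot touches nothing.
It fails at once if the red case is let fall: it is in the air touching nothing with its underside more than 45 mm above the table (height (world z) of case_red above 0.045 m and contact force between case_red and anything else below 0.01 N).
It fails at once if the yellow case is let fall: it is in the air touching nothing with its underside more than 45 mm above the table (height (world z) of case_yellow above 0.045 m and contact force between case_yellow and anything else below 0.01 N).
It fails at once if the green case is let fall: it is in the air touching nothing with its underside more than 45 mm above the table (height (world z) of case_green above 0.045 m and contact force between case_green and anything else below 0.01 N).
It fails at once if the purple case is let fall: it is in the air touching nothing with its underside more than 45 mm above the table (height (world z) of case_purple above 0.045 m and contact force between case_purple and anything else below 0.01 N).
It also fails if it takes over 115 s, if anything falls off the work surface, if the arm or the gripper's body presses on something with over 40 N, if the wrist force passes 120 N, or if a joint passes its speed limit or range.

## Working session

There is one attempt and no reset: what is moved stays moved. The work goes in short steps, Python scripts to look and compute and a tool call to move; the robot and the scene stay as the last step left them, time stands still between calls to the robot, and variables do not carry over. Pictures are saved under pics/ and viewed, at most 14 in all, crops included, and the job is handed in when it is done.

Besides the shell and the picture viewer there is one more tool, called after "Call:" by a JSON object that holds its "op" and its "data", one argument or row to a line. drive_tool: Moves the arm, as the interface text tells. Its arguments: {"type":"object","properties":{"rows":{"type":"array","items":{"type":"object","properties":{"offset":{"type":"array","items":{"type":"number"}},"rotation":{"type":"array","items":{"type":"number"}},"claw":{"type":"number"}}}},"force":{"type":"number"}},"required":["rows"]}

```bash
mkdir -p pics; ls; python3 - <<'E'
from bench import get_obs, grab_frame
import cv2,numpy as np
o=get_obs();print(o)
for n in("top","scene"):
    f=grab_frame(n);cv2.imwrite(f"pics/{n}0.png",f["frame"][:,:,::-1]);np.save(f"{n}0.npy",f,allow_pickle=True)
    print(n,f["vfov"],f["cx"],f["cy"],f["D"],f["R"],f["t"])
E
```

```text
pics
{'clock': 0.0, 'joints': array([ 1.20189347,  0.47780256,  0.0222916 ,  1.5564929 , -0.01148481,
        1.10931397, -0.0830999 ]), 'qvel': array([ 0.00149632,  0.00055857, -0.00055245,  0.00014915,  0.00157217,
        0.000607  , -0.00033449]), 'tau': array([-2.38246082e-05, -5.96458054e+01,  1.60772435e+00, -2.81195140e+01,
        1.24096207e-02,  9.10982693e-03, -7.42205742e-06]), 'tcp_pos': array([ 0.17387837, -0.65150708,  0.19410572]), 'orientation': array([-3.11306975e+00, -4.08377624e-01,  5.91571013e-04]), 'contact_force': array([ 0.31400551, -0.54524371, -0.49527949]), 'moment': array([ 0.03844884, -0.04871631, -0.02922765]), 'gripper_force': 0.0, 'grip_width': 0.08540456979420738}
top 46.347840665409095 315.5776588833585 187.7263501973909 [0.02590886 0.         0.         0.         0.        ] [[-0.02410646 -0.99968898 -0.00638946]
 [-0.98716669  0.02481277 -0.15775374]
 [ 0.15786322  0.00250457 -0.98745781]] [0.01674801 0.57087812 0.9746488 ]
scene 43.29553970298816 317.54422003441647 193.00286103406827 [-0.07882899  0.          0.          0.          0.        ] [[-8.56446993e-01  5.16234918e-01  2.40621109e-04]
 [ 4.45381451e-01  7.39134789e-01 -5.05287173e-01]
 [-2.61024734e-01 -4.32644512e-01 -8.62951224e-01]] [ 0.48946867 -0.26031786  1.14186055]
```

View pics/top0.png

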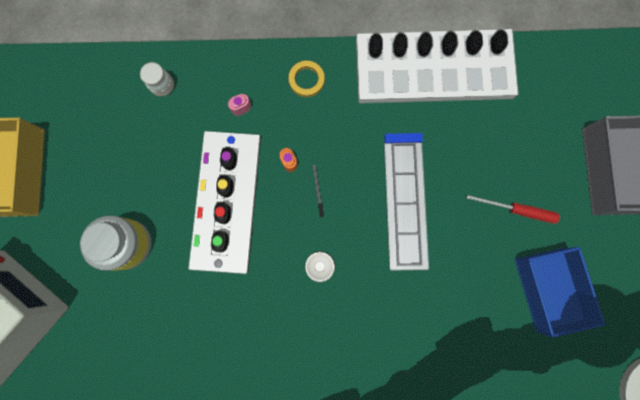

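View pics/scene0.png

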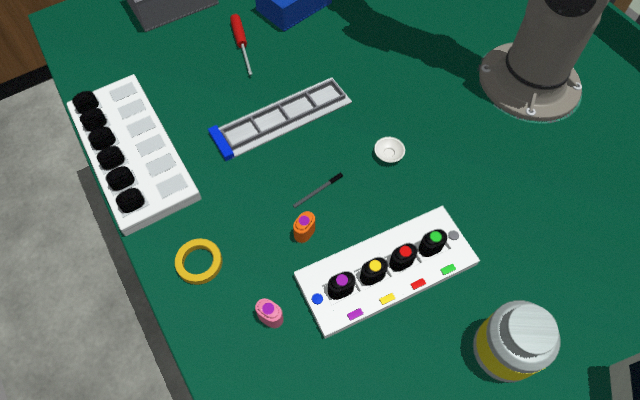

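The top view shows the tray at left. The blue plug is at (231,140), then purple (227,156), yellow (222,184), red (220,212) and green (218,241), with matching clips. The carrier is at (406,200) with its blue bar at (404,138). The scene view agrees with this. The orange and pink items are decoys.

```bash
cat > h.py <<'E'
import cv2,numpy as np
def K(f):
    F=f["frame"].shape[0]/2/np.tan(np.radians(f["vfov"])/2)
    return np.array([[F,0,f["cx"]],[0,F,f["cy"]],[0,0,1.]])
def cast(f,uv,z):
    p=cv2.undistortPoints(np.array(uv,float).reshape(-1,1,2),K(f),np.array(f["D"],float)).reshape(-1,2)
    d=np.c_[p,np.ones(len(p))]@f["R"]; c=-f["R"].T@f["t"]
    return c+d*((z-c[2])/d[:,2])[:,None]
def px(f,X): return cv2.projectPoints(np.array(X,float).reshape(-1,3),cv2.Rodrigues(f["R"])[0],f["t"],K(f),np.array(f["D"],float))[0].reshape(-1,2)
HUE=dict(red=[(0,6),(174,180)],yellow=[(20,32)],green=[(50,72)],purple=[(138,156)],blue=[(108,125)])
def blobs(f,col,mina=15,smin=110,vmin=90):
    h=cv2.cvtColor(f["frame"],cv2.COLOR_RGB2HSV);m=np.zeros(h.shape[:2],np.uint8)
    for a,b in HUE[col]: m|=cv2.inRange(h,(a,smin,vmin),(b,255,255))
    n,l,s,c=cv2.connectedComponentsWithStats(m)
    return [(c[i].round(2),s[i].tolist()) for i in range(1,n) if s[i,4]>=mina],l
E
python3 - <<'E'
import numpy as np,cv2
from h import *
for n in("top","scene"):
    f=np.load(n+"0.npy",allow_pickle=True).item()
    for c in HUE:
        for p,s in blobs(f,c,vmin=120 if c=="green" else 70)[0]:
            if s[4]>3000: continue
            print(n,c,p,s,"z24",cast(f,[p],.024)[0][:2].round(4),"z58",cast(f,[p],.058)[0][:2].round(4),"z16",cast(f,[p],.016)[0][:2].round(4))
f=np.load("top0.npy",allow_pickle=True).item()
g=np.load("scene0.npy",allow_pickle=True).item()
a=cv2.resize(f["frame"][120:280,180:270],None,fx=3.5,fy=3.5,interpolation=2)
b=cv2.resize(g["frame"][200:340,285:485],None,fx=2.2,fy=2.2,interpolation=2)
c=cv2.resize(g["frame"][70:170,200:360],None,fx=2.75,fy=2.5,interpolation=2)
im=np.zeros((580,800,3),np.uint8);im[:560,:315]=a;im[:308,330:770]=b;im[320:570,330:770]=c
cv2.imwrite("pics/z0.png",im[:,:,::-1])
E
```

```text
top red [535.33 212.9 ] [511, 203, 49, 20, 507] z24 [ 0.5066 -0.4773] z58 [ 0.5034 -0.4615] z16 [ 0.5073 -0.481 ]
top red [199.5  212.27] [197, 207, 6, 11, 48] z24 [0.526  0.2606] z58 [0.5222 0.252 ] z16 [0.527  0.2626]
top red [219.66 211.14] [215, 206, 11, 11, 97] z24 [0.5274 0.2161] z58 [0.5236 0.209 ] z16 [0.5283 0.2178]
top red [  1.32 259.14] [0, 256, 5, 7, 22] z24 [0.4354 0.6851] z58 [0.4346 0.6625] z16 [0.4356 0.6905]
top yellow [306.23  78.1 ] [289, 61, 36, 36, 669] z24 [0.8318 0.0182] z58 [0.8179 0.0176] z16 [0.8351 0.0183]
top yellow [222.13 183.74] [217, 179, 11, 11, 99] z24 [0.5888 0.2111] z58 [0.5829 0.2042] z16 [0.5902 0.2128]
top yellow [202.61 184.41] [200, 180, 6, 10, 46] z24 [0.5884 0.2546] z58 [0.5825 0.2462] z16 [0.5898 0.2566]
top yellow [137.9  245.18] [119, 219, 29, 50, 434] z24 [0.4573 0.3936] z58 [0.4557 0.3806] z16 [0.4577 0.3966]
top green [196.36 240.38] [194, 236, 5, 10, 39] z24 [0.4644 0.2665] z58 [0.4626 0.2577] z16 [0.4648 0.2686]
top green [216.77 240.56] [212, 236, 10, 10, 82] z24 [0.4628 0.2219] z58 [0.4611 0.2145] z16 [0.4633 0.2236]
top purple [2
[... 1737 characters left out ...]
z16 [0.6322 0.0506]
scene purple [341.61 279.58] [336, 274, 12, 12, 118] z24 [0.6364 0.1887] z58 [0.6445 0.1987] z16 [0.6345 0.1863]
scene purple [267.74 307.99] [262, 303, 12, 11, 110] z24 [0.7706 0.1672] z58 [0.7732 0.1782] z16 [0.77   0.1647]
scene purple [354.62 313.73] [347, 309, 16, 11, 96] z24 [0.6502 0.2513] z58 [0.6577 0.2588] z16 [0.6485 0.2495]
scene blue [288.77  10.24] [256, 0, 76, 31, 1351] z24 [ 0.3742 -0.4643] z58 [ 0.393  -0.4275] z16 [ 0.3698 -0.4729]
scene blue [221.1  142.48] [208, 125, 26, 36, 396] z24 [ 0.6888 -0.1856] z58 [ 0.6947 -0.1602] z16 [ 0.6874 -0.1915]
scene blue [316.87 298.39] [312, 293, 11, 12, 95] z24 [0.6907 0.1955] z58 [0.6966 0.2053] z16 [0.6893 0.1932]
```

View pics/z0.png

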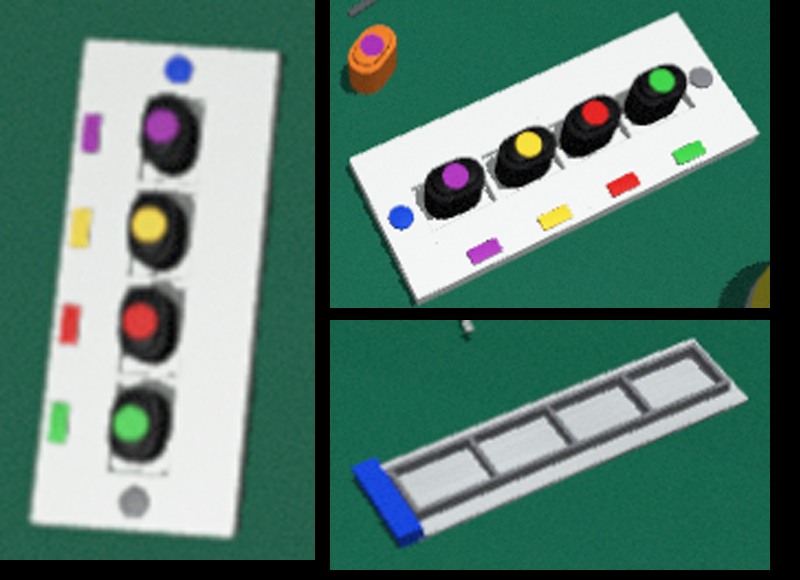

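The crops confirm the order. Each case sits beside its clip, and the carrier is empty. Both views agree on the dots within 2 mm, and the pitch is 61.5 mm. Next I'll measure the carrier from its plate outline.

```bash
python3 - <<'E'
import numpy as np,cv2
from h import *
for n,seed in(("top",(409,255)),("scene",(330,105))):
    f=np.load(n+"0.npy",allow_pickle=True).item()
    hs=cv2.cvtColor(f["frame"],cv2.COLOR_RGB2HSV)
    m=((hs[...,1]<70)).astype(np.uint8)
    nn,l,s,c=cv2.connectedComponentsWithStats(m)
    i=l[seed[1],seed[0]] 
    # nearest component near seed
    box=l[seed[1]-15:seed[1]+15,seed[0]-15:seed[0]+15];i=np.bincount(box[box>0]).argmax()
    M=(l==i).astype(np.uint8);print(n,i,s[i])
    cn=max(cv2.findContours(M,0,1)[0],key=cv2.contourArea).reshape(-1,2)
    P=cast(f,cn,.004)[:,:2].astype(np.float32)
    r=cv2.minAreaRect(P*1000);print(r)
    (cx,cy),_,_=r; B=cv2.boxPoints(r);
    e=max([B[1]-B[0],B[2]-B[1]],key=np.linalg.norm);u=e/np.linalg.norm(e);u=u*np.sign(u[0]);v=np.array([-u[1],u[0]])
    q=(P*1000-[cx,cy]);a,b=q@u,q@v;L=a.max();W=b.max()
    for sg in(1,-1):
        k=(abs(b-sg*W)<4)&(abs(a)<L-25)
        vx,vy,x0,y0=cv2.fitLine(P[k]*1000,2,0,.01,.01).ravel();print("side",sg,k.sum(),vx,vy,np.degrees(np.arctan(vy/vx)),x0,y0)
    k=(abs(a+L)<4)&(abs(b)<W-10);print("end",P[k].mean(0)*1000,k.sum())
    # pocket floors: bright comps
    g=hs[...,2]; 
    b8=((hs[...,1]<70)&(M>0)&(g>130)).astype(np.uint8)
    nn,l2,s2,c2=cv2.connectedComponentsWithStats(b8,connectivity=4)
    for j in range(1,nn):
        if s2[j,4]>100: print("floor",c2[j].round(1),s2[j],cast(f,[c2[j]],.004)[0].round(4))
E
```

```text
top 7 [ 384  143   45  128 4978]
((533.5451049804688, -199.2537384033203), (87.94841003417969, 288.53326416015625), 89.67892456054688)
side 1 105 0.9999806 -0.006227401 -0.35680607 532.7081 -156.42639
side -1 106 0.9999885 -0.004802635 -0.27517176 531.76 -242.00476
end [ 390.59482 -198.69856] 31
floor [406.2 215.2] [ 385  143   44  128 3942] [ 0.5102 -0.1991  0.004 ]
floor [403.6 159.2] [393 145  22  29 568] [ 0.6388 -0.2003  0.004 ]
scene 24 [ 219   78  133   79 4151]
((533.3597412109375, -196.36988830566406), (88.11630249023438, 285.3820495605469), 89.69561004638672)
side 1 97 0.99998784 -0.004935564 -0.28278813 536.0372 -153.49052
side -1 95 0.9999712 -0.0075894035 -0.43484494 535.57996 -238.57516
end [ 391.82175 -196.3811 ] 20
floor [287.9 117.8] [ 219   78  133   78 1310] [ 0.5342 -0.1853  0.004 ]
floor [323.7  95.4] [308  85  33  23 372] [ 0.4354 -0.1995  0.004 ]
floor [297.  107.5] [281  97  34  23 395] [ 0.5031 -0.1999  0.004 ]
floor [269.3 120.2] [253 109  34  24 424] [ 0.5713 -0.2003  0.004 ]
floor [240.7 133.2] [224 121  35  25 458] [ 0.6395 -0.2008  0.004 ]
```

```bash
cat > plan.py <<'E'
import numpy as np
from scipy.spatial.transform import Rotation as R
from bench import get_obs
def go(*tg):
    """tg: (x,y,z,yaw|None) from the pose now; prints fractions for offset, rotation"""
    o=get_obs();p=o["tcp_pos"];r=R.from_rotvec(o["orientation"])
    M=r.as_matrix();yaw=np.arctan2(M[1,0],M[0,0])
    print("t %.2f"%o["clock"],"p",p.round(4),"yaw %.4f tilt %.4f"%(yaw,np.arccos(-M[2,2])),"w %.4f gf %.1f"%(o["grip_width"],o["gripper_force"]),"F",o["contact_force"].round(1),"q",o["joints"].round(2))
    for x,y,z,w in tg:
        w=yaw if w is None else w
        T=R.from_euler("z",w)*R.from_rotvec([np.pi,0,0])
        print((r.inv().apply(np.array([x,y,z])-p)/.15).round(4),((r.inv()*T).as_rotvec()/2).round(4))
E
python3 -c "
from plan import go
go((.3,-.56,.22,-.0957),(.645,.198,.16,-.0957))"
```

```text
t 0.10 p [ 0.1739 -0.6516  0.1942] yaw 0.2609 tilt 0.0017 w 0.0852 gf 0.0 F [0.3 0.2 0.5] q [ 1.2   0.48  0.02  1.56 -0.01  1.11 -0.08]
[ 0.9697 -0.3735 -0.1714] [-0.0008  0.0002  0.1783]
[ 4.4952 -4.662   0.2352] [-0.0008  0.0002  0.1783]
```

Call:
{"op": "drive_tool", "data": {
  "rows": [
    {"offset":[0.97,-0.37,-0.2],"rotation":[0,0,0.178],"claw":1},
    {"offset":[0.97,-0.37,-0.2],"rotation":[0,0,0.178],"claw":1},
    {"offset":[0.97,-0.37,-0.2],"rotation":[0,0,0.178],"claw":1},
    {"offset":[0.97,-0.37,-0.2],"rotation":[0,0,0.178],"claw":1},
    {"offset":[0.97,-0.37,-0.2],"rotation":[0,0,0.178],"claw":1},
    {"offset":[0.97,-0.37,-0.2],"rotation":[0,0,0.178],"claw":1}
  ],
  "force": 40
}}

```text
clock: 0.6
tcp_pos: [0.3033, -0.5593, 0.2253]
orientation: [-3.138, 0.14, -0.002]
contact_force: [-1.5, 0.6, -0.4]
grip_width: 0.0852
gripper_force: 0.0
```

Call:
{"op": "drive_tool", "data": {
  "rows": [
    {"offset":[0.9,-0.9,0],"rotation":[0,0,0],"claw":1},
    {"offset":[0.9,-0.9,0],"rotation":[0,0,0],"claw":1},
    {"offset":[0.9,-0.9,0],"rotation":[0,0,0],"claw":1},
    {"offset":[0.9,-0.9,0],"rotation":[0,0,0],"claw":1},
    {"offset":[0.9,-0.9,0],"rotation":[0,0,0],"claw":1},
    {"offset":[0.9,-0.9,0],"rotation":[0,0,0],"claw":1}
  ]
}}

```text
clock: 1.1
tcp_pos: [0.4524, -0.4346, 0.2244]
orientation: [-3.136, 0.136, -0.002]
contact_force: [0.7, 0.1, -0.4]
grip_width: 0.0854
gripper_force: 0.0
```

Call:
{"op": "drive_tool", "data": {
  "rows": [
    {"offset":[0.9,-0.9,0],"rotation":[0,0,0],"claw":1},
    {"offset":[0.9,-0.9,0],"rotation":[0,0,0],"claw":1},
    {"offset":[0.9,-0.9,0],"rotation":[0,0,0],"claw":1},
    {"offset":[0.9,-0.9,0],"rotation":[0,0,0],"claw":1},
    {"offset":[0.9,-0.9,0],"rotation":[0,0,0],"claw":1},
    {"offset":[0.9,-0.9,0],"rotation":[0,0,0],"claw":1}
  ]
}}

```text
clock: 1.6
tcp_pos: [0.5987, -0.3128, 0.224]
orientation: [-3.135, 0.138, -0.001]
contact_force: [-0.1, 1.2, -0.4]
grip_width: 0.0851
gripper_force: 0.0
```

Call:
{"op": "drive_tool", "data": {
  "rows": [
    {"offset":[0,-0.9,0],"rotation":[0,0,0],"claw":1},
    {"offset":[0,-0.9,0],"rotation":[0,0,0],"claw":1},
    {"offset":[0,-0.9,0],"rotation":[0,0,0],"claw":1},
    {"offset":[0,-0.9,0],"rotation":[0,0,0],"claw":1},
    {"offset":[0,-0.9,0],"rotation":[0,0,0],"claw":1}
  ]
}}

```text
clock: 2.02
tcp_pos: [0.6075, -0.1803, 0.2248]
orientation: [-3.137, 0.142, 0.001]
contact_force: [0.2, -0.4, 0.3]
grip_width: 0.0855
gripper_force: 0.0
```

```bash
python3 -c "
from plan import go
go((.645,.198,.16,-.0957),(.645,.198,.1,-.0957))"
```

```text
t 2.02 p [ 0.6075 -0.1803  0.2248] yaw -0.0903 tilt 0.0017 w 0.0855 gf 0.0 F [ 0.2 -0.4  0.3] q [ 0.27  0.39 -0.11  1.62  0.04  1.14 -1.51]
[ 0.0221 -2.5339  0.4354] [-0.0007  0.0004  0.0027]
[ 0.0224 -2.5333  0.8354] [-0.0007  0.0004  0.0027]
```

Call:
{"op": "drive_tool", "data": {
  "rows": [
    {"offset":[0.02,-0.85,0],"rotation":[0,0,0.003],"claw":1},
    {"offset":[0.02,-0.85,0],"rotation":[0,0,0.003],"claw":1},
    {"offset":[0.02,-0.85,0],"rotation":[0,0,0.003],"claw":1},
    {"offset":[0.02,-0.85,0],"rotation":[0,0,0.003],"claw":1}
  ]
}}

```text
clock: 2.35
tcp_pos: [0.6231, -0.0492, 0.2248]
orientation: [-3.134, 0.146, 0.0]
contact_force: [-0.2, 1.7, -0.2]
grip_width: 0.0852
gripper_force: 0.0
```

Call:
{"op": "drive_tool", "data": {
  "rows": [
    {"offset":[0,-0.85,0],"rotation":[0,0,0],"claw":1},
    {"offset":[0,-0.85,0],"rotation":[0,0,0],"claw":1},
    {"offset":[0,-0.85,0],"rotation":[0,0,0],"claw":1},
    {"offset":[0,-0.85,0],"rotation":[0,0,0],"claw":1}
  ]
}}

```text
clock: 2.68
tcp_pos: [0.6355, 0.0779, 0.2247]
orientation: [-3.134, 0.145, 0.001]
contact_force: [-0.4, 1.8, -0.5]
grip_width: 0.0856
gripper_force: 0.0
```

Call:
{"op": "drive_tool", "data": {
  "rows": [
    {"offset":[0,-0.83,0],"rotation":[0,0,0],"claw":1},
    {"offset":[0,-0.83,0],"rotation":[0,0,0],"claw":1},
    {"offset":[0,-0.83,0],"rotation":[0,0,0],"claw":1},
    {"offset":[0,-0.83,0.4],"rotation":[0,0,0],"claw":1},
    {"offset":[0,-0.83,0.8],"rotation":[0,0,0],"claw":1},
    {"offset":[0,-0.83,0.8],"rotation":[0,0,0],"claw":1},
    {"offset":[0,-0.83,0.8],"rotation":[0,0,0],"claw":1},
    {"offset":[0,-0.83,0.8],"rotation":[0,0,0],"claw":1}
  ]
}}

```text
clock: 3.35
tcp_pos: [0.6476, 0.1901, 0.1032]
orientation: [3.134, -0.163, -0.007]
contact_force: [0.1, -0.2, 1.1]
grip_width: 0.0854
gripper_force: 0.0
```

```bash
python3 - <<'E'
from plan import go
from h import *
from bench import grab_frame
go((.645,.198,.026,-.0957))
f=grab_frame("scene");cv2.imwrite("pics/s1.png",f["frame"][:,:,::-1])
E
```

```text
t 3.35 p [0.6476 0.1901 0.1032] yaw -0.1040 tilt 0.0053 w 0.0854 gf 0.0 F [ 0.1 -0.2  1.1] q [-0.24  0.58 -0.2   1.62  0.14  0.96 -2.16]
[-0.0204 -0.0523  0.5146] [ 0.0017  0.002  -0.0041]
```

View pics/s1.png

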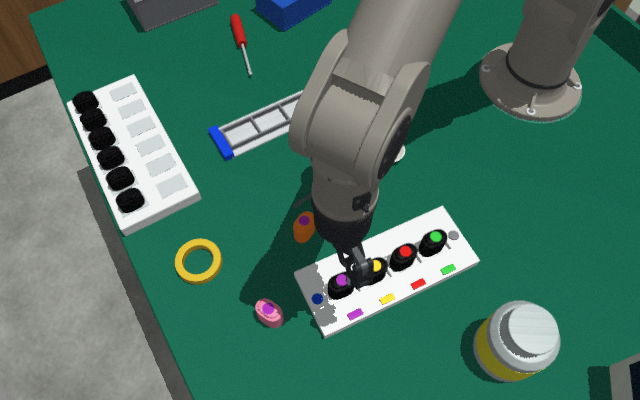

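The gripper is over purple (dot at 341,280) with nothing in its way. Next I correct the xy, descend and close.

Call:
{"op": "drive_tool", "data": {
  "rows": [
    {"offset":[-0.02,-0.052,0],"rotation":[0.002,0.002,-0.004],"claw":1},
    {"offset":[-0.02,-0.052,0.2],"rotation":[0.002,0.002,-0.004],"claw":1},
    {"offset":[-0.02,-0.052,0.35],"rotation":[0.002,0.002,-0.004],"claw":1},
    {"offset":[-0.02,-0.052,0.45],"rotation":[0.002,0.002,-0.004],"claw":1},
    {"offset":[-0.02,-0.052,0.51],"rotation":[0.002,0.002,-0.004],"claw":1},
    {"offset":[-0.02,-0.052,0.51],"rotation":[0.002,0.002,-0.004],"claw":1},
    {"offset":[-0.02,-0.052,0.51],"rotation":[0.002,0.002,-0.004],"claw":1}
  ]
}}

```text
clock: 3.98
tcp_pos: [0.6472, 0.2025, 0.0305]
orientation: [-3.133, 0.146, -0.01]
contact_force: [0.1, -0.7, 0.2]
grip_width: 0.0852
gripper_force: 0.0
```

```bash
python3 -c "
from plan import go
go((.645,.198,.026,-.0957))"
```

```text
t 3.98 p [0.6472 0.2025 0.0305] yaw -0.0931 tilt 0.0083 w 0.0852 gf 0.0 F [ 0.1 -0.7  0.2] q [-0.26  0.66 -0.2   1.66  0.16  0.83 -2.19]
[-0.0124  0.0312  0.0295] [-0.0026 -0.0032  0.0013]
```

Call:
{"op": "drive_tool", "data": {
  "rows": [
    {"offset":[-0.012,0.03,0.03],"rotation":[-0.003,-0.003,0.001],"claw":1},
    {"offset":[-0.012,0.03,0.03],"rotation":[-0.003,-0.003,0.001],"claw":1},
    {"offset":[-0.012,0.03,0.03],"rotation":[-0.003,-0.003,0.001],"claw":1}
  ]
}}

```text
clock: 4.23
tcp_pos: [0.6444, 0.1973, 0.0249]
orientation: [3.136, -0.15, -0.001]
contact_force: [-0.2, 0.3, 0.2]
grip_width: 0.0855
gripper_force: 0.0
```

```bash
python3 -c "
from plan import go
go((.645,.198,.026,-.0957))"
```

```text
t 4.23 p [0.6444 0.1973 0.0249] yaw -0.0957 tilt 0.0020 w 0.0855 gf 0.0 F [-0.2  0.3  0.2] q [-0.25  0.67 -0.19  1.67  0.17  0.82 -2.19]
[ 0.0037 -0.005  -0.0071] [ 0.0009  0.0004 -0.    ]
```

Well aligned, so I close.

Call:
{"op": "drive_tool", "data": {
  "rows": [
    {"offset":[0,0,0],"rotation":[0,0,0],"claw":0},
    {"offset":[0,0,0],"rotation":[0,0,0],"claw":0},
    {"offset":[0,0,0],"rotation":[0,0,0],"claw":0},
    {"offset":[0,0,0],"rotation":[0,0,0],"claw":0},
    {"offset":[0,0,0],"rotation":[0,0,0],"claw":0},
    {"offset":[0,0,0],"rotation":[0,0,0],"claw":0},
    {"offset":[0,0,0],"rotation":[0,0,0],"claw":0},
    {"offset":[0,0,0],"rotation":[0,0,0],"claw":0},
    {"offset":[0,0,0],"rotation":[0,0,0],"claw":0},
    {"offset":[0,0,0],"rotation":[0,0,0],"claw":0}
  ],
  "force": 40
}}

```text
clock: 5.07
tcp_pos: [0.6438, 0.1976, 0.0241]
orientation: [3.136, -0.149, -0.003]
contact_force: [-0.6, -0.3, -0.1]
grip_width: 0.0001
gripper_force: 0.0
```

```bash
python3 -c "
from plan import go
go((.645,.198,.13,-.0957))"
```

```text
t 5.07 p [0.6438 0.1976 0.0241] yaw -0.0952 tilt 0.0029 w 0.0001 gf 0.0 F [-0.6 -0.3 -0.1] q [-0.25  0.67 -0.2   1.67  0.17  0.82 -2.19]
[ 0.0064 -0.0022 -0.7062] [0.001  0.001  0.0002]
```

The fingers shut on nothing, so I look.

```bash
python3 - <<'E'
from h import *
from bench import grab_frame
f=grab_frame("scene");g=grab_frame("top")
im=np.hstack([cv2.resize(f["frame"][180:330,280:480],(600,450))[:,:400],cv2.resize(g["frame"][120:280,160:280],(390,450))[:,:390]])
cv2.imwrite("pics/s2.png",im[:,:,::-1])
print(px(f,[[.6438,.1976,.0241],[.6438,.1976,.12]]),px(g,[[.6438,.1976,.0241]]))
for n,c in(("scene",f),("top",g)):
  for p,s in blobs(c,"purple",vmin=70)[0]:print(n,p,s,cast(c,[p],.058)[0].round(4))
E
```

```text
[[340.77138121 285.84585945]
 [343.26267834 264.68593094]] [[228.31668244 159.49632623]]
scene [303.7 220.1] [299, 216, 10, 9, 70] [0.6423 0.0699 0.058 ]
scene [267.78 308.09] [262, 303, 12, 12, 112] [0.7732 0.1783 0.058 ]
scene [354.62 313.73] [347, 309, 16, 11, 96] [0.6577 0.2588 0.058 ]
top [237.55 100.57] [234, 97, 8, 8, 53] [0.7694 0.1712 0.058 ]
top [287.37 157.11] [284, 154, 8, 7, 46] [0.6382 0.0625 0.058 ]
```

View pics/s2.png

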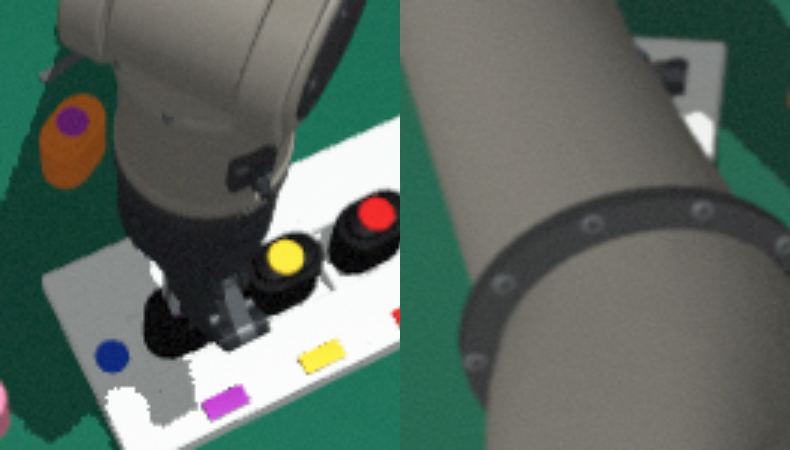

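```bash
python3 - <<'E'
from h import *
from bench import grab_frame
f=grab_frame("scene");z=f["z_map"]
def P(u,v):
    p=cv2.undistortPoints(np.array([[[u,v]]],float),K(f),np.array(f["D"],float)).ravel()
    d=z[v,u]; return f["R"].T@(np.array([p[0]*d,p[1]*d,d])-f["t"])
for v in range(262,302,4):
    print(v,[tuple((P(u,v)*1000).round().astype(int)) if z[v,u]>0 else None for u in range(328,376,6)])
im=cv2.resize(f["frame"][240:310,310:400],(800,600),interpolation=cv2.INTER_CUBIC)
im=np.clip(im.astype(float)*1.8,0,255).astype(np.uint8)
cv2.imwrite("pics/s3.png",im[:,:,::-1])
E
```

```text
262 [(np.int64(681), np.int64(209), np.int64(200)), (np.int64(677), np.int64(218), np.int64(213)), (np.int64(672), np.int64(225), np.int64(221)), (np.int64(665), np.int64(230), np.int64(223)), (np.int64(658), np.int64(233), np.int64(221)), (np.int64(649), np.int64(235), np.int64(214)), (np.int64(637), np.int64(235), np.int64(199)), (np.int64(586), np.int64(197), np.int64(59))]
266 [(np.int64(642), np.int64(153), np.int64(18)), (np.int64(676), np.int64(218), np.int64(200)), (np.int64(671), np.int64(225), np.int64(206)), (np.int64(665), np.int64(230), np.int64(210)), (np.int64(657), np.int64(233), np.int64(205)), (np.int64(648), np.int64(235), np.int64(199)), (np.int64(597), np.int64(195), np.int64(50)), (np.int64(590), np.int64(202), np.int64(55))]
270 [(np.int64(646), np.int64(159), np.int64(17)), (np.int64(656), np.int64(191), np.int64(99)), (np.int64(670), np.int64(224), np.int64(190)), (np.int64(664), np.int64(230), np.int64(194)), (np.int64(656), np.int64(234), np.int64(191)), (np.int64(646), np.int64(236), np.int64(183)), (np.int64(602), np.int64(202), np.int64(53)), (np.int64(5
[... 1966 characters left out ...]
)), (np.int64(664), np.int64(207), np.int64(36)), (np.int64(655), np.int64(212), np.int64(35)), (np.int64(643), np.int64(214), np.int64(20)), (np.int64(662), np.int64(249), np.int64(136)), (np.int64(658), np.int64(258), np.int64(153)), (np.int64(617), np.int64(230), np.int64(21)), (np.int64(607), np.int64(234), np.int64(17))]
298 [(np.int64(674), np.int64(204), np.int64(21)), (np.int64(664), np.int64(208), np.int64(16)), (np.int64(654), np.int64(212), np.int64(12)), (np.int64(646), np.int64(219), np.int64(18)), (np.int64(638), np.int64(225), np.int64(21)), (np.int64(629), np.int64(230), np.int64(20)), (np.int64(620), np.int64(235), np.int64(19)), (np.int64(612), np.int64(241), np.int64(20))]
```

View pics/s3.png

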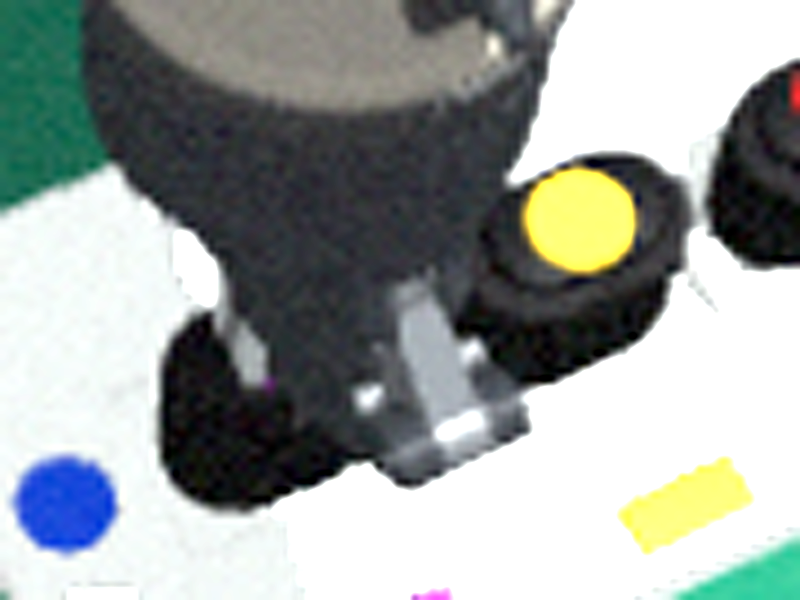

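The fingers seem to be shut just above the case (points near z 0.065) although the reported TCP is at z 0.024. I'll raise the arm and measure where the fingertips really are.

Call:
{"op": "drive_tool", "data": {
  "rows": [
    {"offset":[0,0,-0.2],"rotation":[0,0,0],"claw":0},
    {"offset":[0,0,-0.4],"rotation":[0,0,0],"claw":0},
    {"offset":[0,0,-0.6],"rotation":[0,0,0],"claw":0},
    {"offset":[0,0,-0.8],"rotation":[0,0,0],"claw":0},
    {"offset":[0,0,-0.8],"rotation":[0,0,0],"claw":0},
    {"offset":[0,0,-0.8],"rotation":[0,0,0],"claw":0}
  ]
}}

```text
clock: 5.72
tcp_pos: [0.6455, 0.1984, 0.1466]
orientation: [3.138, -0.15, 0.003]
contact_force: [-0.1, 0.4, -1.3]
grip_width: -0.0
gripper_force: 0.0
```

```bash
cat >> h.py <<'E'
def cloud(f):
    v,u=np.mgrid[0:400,0:640];z=f["z_map"].astype(float)
    p=cv2.undistortPoints(np.c_[u.ravel(),v.ravel()].astype(float).reshape(-1,1,2),K(f),np.array(f["D"],float)).reshape(-1,2)
    X=(np.c_[p,np.ones(len(p))]*z.reshape(-1,1)-f["t"])@f["R"];X[z.ravel()==0]=np.nan
    return X.reshape(400,640,3)
E
python3 - <<'E'
from plan import go
from h import *
from bench import grab_frame
go()
f=grab_frame("scene");X=cloud(f)
np.save("s4.npy",X)
m=(abs(X[...,0]-.645)<.06)&(abs(X[...,1]-.2)<.08)&(X[...,2]>.066)&(X[...,2]<.28)
P=X[m]
for a in np.arange(.066,.28,.012):
    q=P[(P[:,2]>=a)&(P[:,2]<a+.012)]
    if len(q): print(round(a,3),len(q),q.min(0).round(3),q.max(0).round(3))
im=cv2.resize(f["frame"][200:320,280:440],(800,600),interpolation=cv2.INTER_CUBIC)
im=np.clip(im.astype(float)*1.8,0,255).astype(np.uint8)
cv2.imwrite("pics/s4.png",im[:,:,::-1])
print(px(f,[[.645,.198,.145]]))
E
```

```text
t 5.72 p [0.6455 0.1984 0.1466] yaw -0.0953 tilt 0.0022 w -0.0000 gf 0.0 F [-0.1  0.4 -1.3] q [-0.24  0.53 -0.21  1.59  0.13  1.03 -2.16]
0.174 2 [0.653 0.204 0.182] [0.655 0.204 0.183]
0.186 32 [0.653 0.193 0.186] [0.658 0.211 0.198]
0.198 34 [0.653 0.191 0.199] [0.658 0.211 0.209]
0.21 21 [0.654 0.19  0.21 ] [0.658 0.21  0.221]
0.222 53 [0.651 0.185 0.223] [0.663 0.23  0.234]
0.234 121 [0.643 0.191 0.234] [0.662 0.239 0.246]
0.246 84 [0.652 0.19  0.246] [0.665 0.249 0.258]
0.258 100 [0.639 0.204 0.258] [0.665 0.26  0.27 ]
0.27 275 [0.638 0.207 0.27 ] [0.667 0.261 0.28 ]
[[343.47517647 258.99178041]]
```

View pics/s4.png

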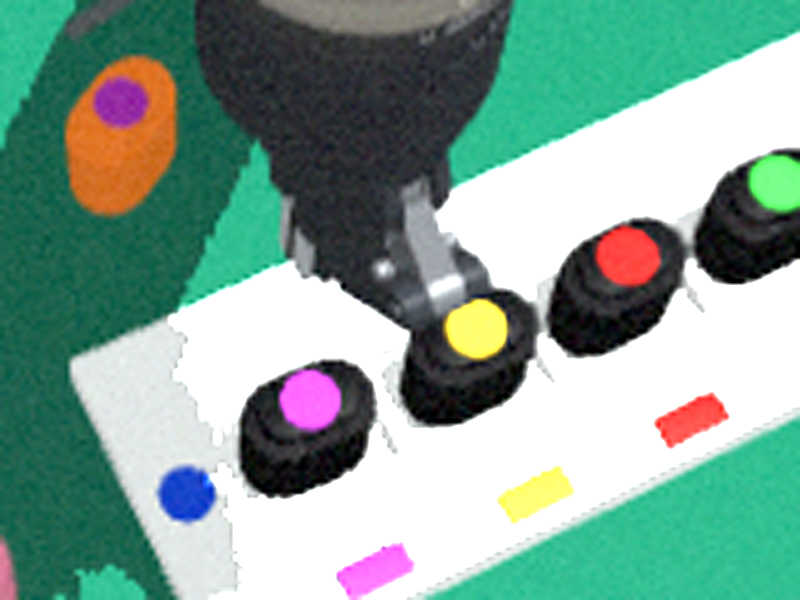

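In the picture purple still stands in place (310,400 in the crop). The shut fingertips are at z ≈ 0.182 by depth while the state says 0.147. So the reported TCP is about 36 mm too low, and its xy is right. I'll allow for that: reported −0.010 is a true 0.026.

Call:
{"op": "drive_tool", "data": {
  "rows": [
    {"offset":[0,0,0],"rotation":[0,0,0],"claw":1},
    {"offset":[0,0,0],"rotation":[0,0,0],"claw":1},
    {"offset":[0,0,0],"rotation":[0,0,0],"claw":1},
    {"offset":[0,0,0],"rotation":[0,0,0],"claw":1},
    {"offset":[0,0,0],"rotation":[0,0,0],"claw":1},
    {"offset":[0,0,0],"rotation":[0,0,0],"claw":1},
    {"offset":[0,0,0],"rotation":[0,0,0],"claw":1},
    {"offset":[0,0,0.2],"rotation":[0,0,0],"claw":1},
    {"offset":[0,0,0.4],"rotation":[0,0,0],"claw":1},
    {"offset":[0,0,0.6],"rotation":[0,0,0],"claw":1},
    {"offset":[0,0,0.8],"rotation":[0,0,0],"claw":1},
    {"offset":[0,0,0.9],"rotation":[0,0,0],"claw":1},
    {"offset":[0,0,0.96],"rotation":[0,0,0],"claw":1},
    {"offset":[0,0,1],"rotation":[0,0,0],"claw":1},
    {"offset":[0,0,1],"rotation":[0,0,0],"claw":1},
    {"offset":[0,0,1],"rotation":[0,0,0],"claw":1}
  ]
}}

```text
clock: 7.1
tcp_pos: [0.6448, 0.1979, -0.0046]
orientation: [3.137, -0.15, -0.0]
contact_force: [-0.1, -0.5, 0.6]
grip_width: 0.0855
gripper_force: 0.0
```

```bash
python3 -c "
from plan import go
go((.645,.198,-.010,-.0957))"
```

```text
t 7.10 p [ 0.6448  0.1979 -0.0046] yaw -0.0953 tilt 0.0011 w 0.0855 gf 0.0 F [-0.1 -0.5  0.6] q [-0.26  0.7  -0.19  1.68  0.18  0.78 -2.2 ]
[ 0.0013 -0.0005  0.0358] [0.0005 0.0001 0.0002]
```

Call:
{"op": "drive_tool", "data": {
  "rows": [
    {"offset":[0,0,0.035],"rotation":[0,0,0],"claw":1},
    {"offset":[0,0,0.035],"rotation":[0,0,0],"claw":0},
    {"offset":[0,0,0.035],"rotation":[0,0,0],"claw":0},
    {"offset":[0,0,0.035],"rotation":[0,0,0],"claw":0},
    {"offset":[0,0,0.035],"rotation":[0,0,0],"claw":0},
    {"offset":[0,0,0.035],"rotation":[0,0,0],"claw":0},
    {"offset":[0,0,0.035],"rotation":[0,0,0],"claw":0},
    {"offset":[0,0,0.035],"rotation":[0,0,0],"claw":0},
    {"offset":[0,0,0.035],"rotation":[0,0,0],"claw":0}
  ],
  "force": 40
}}

```text
clock: 7.85
tcp_pos: [0.6441, 0.1977, -0.0107]
orientation: [3.136, -0.149, -0.002]
contact_force: [-0.3, 0.2, 2.3]
grip_width: 0.0295
gripper_force: 40.6
```

```bash
python3 -c "
from plan import go
go((.435,-.1974,.084,-.006))"
```

```text
t 7.85 p [ 0.6441  0.1977 -0.0107] yaw -0.0952 tilt 0.0020 w 0.0295 gf 40.6 F [-0.3  0.2  2.3] q [-0.26  0.71 -0.19  1.68  0.18  0.77 -2.2 ]
[-1.1383  2.7554 -0.6254] [ 0.0008  0.0006 -0.0446]
```

Gripped: width 29.5 mm, 40 N. Now lift and carry.

Call:
{"op": "drive_tool", "data": {
  "rows": [
    {"offset":[0,0,-0.06],"rotation":[0,0,0],"claw":0},
    {"offset":[0,0,-0.18],"rotation":[0,0,0],"claw":0},
    {"offset":[0,0,-0.34],"rotation":[0,0,0],"claw":0},
    {"offset":[0,0,-0.5],"rotation":[0,0,0],"claw":0},
    {"offset":[0,0,-0.63],"rotation":[0,0,0],"claw":0},
    {"offset":[0,0,-0.63],"rotation":[0,0,0],"claw":0}
  ]
}}

```text
clock: 8.35
tcp_pos: [0.6466, 0.1987, 0.0883]
orientation: [-3.137, 0.15, -0.007]
contact_force: [0.8, 0.4, 0.6]
grip_width: 0.0295
gripper_force: 40.1
```

Call:
{"op": "drive_tool", "data": {
  "rows": [
    {"offset":[-0.05,0.12,0],"rotation":[0,0,0],"claw":0},
    {"offset":[-0.12,0.3,0],"rotation":[0,0,0],"claw":0},
    {"offset":[-0.2,0.5,0],"rotation":[0,0,0],"claw":0},
    {"offset":[-0.29,0.7,0],"rotation":[0,0,0],"claw":0},
    {"offset":[-0.38,0.92,0],"rotation":[0,0,0],"claw":0}
  ]
}}

```text
clock: 8.77
tcp_pos: [0.5725, 0.0651, 0.0831]
orientation: [3.136, -0.148, -0.005]
contact_force: [1.2, -0.5, 0.0]
grip_width: 0.0292
gripper_force: 40.1
```

Call:
{"op": "drive_tool", "data": {
  "rows": [
    {"offset":[-0.08,0.2,0],"rotation":[0,0,0],"claw":0},
    {"offset":[-0.17,0.4,0],"rotation":[0,0,0],"claw":0},
    {"offset":[-0.25,0.6,0],"rotation":[0,0,0],"claw":0},
    {"offset":[-0.32,0.77,0],"rotation":[0,0,0],"claw":0},
    {"offset":[-0.38,0.92,0],"rotation":[0,0,0],"claw":0}
  ]
}}

```text
clock: 9.18
tcp_pos: [0.5021, -0.0683, 0.0836]
orientation: [3.135, -0.152, -0.006]
contact_force: [0.1, -1.0, -0.3]
grip_width: 0.0291
gripper_force: 40.1
```

Call:
{"op": "drive_tool", "data": {
  "rows": [
    {"offset":[-0.08,0.2,0],"rotation":[0,0,-0.01],"claw":0},
    {"offset":[-0.17,0.4,0],"rotation":[0,0,-0.02],"claw":0},
    {"offset":[-0.25,0.6,0],"rotation":[0,0,-0.03],"claw":0},
    {"offset":[-0.32,0.77,0],"rotation":[0,0,-0.04],"claw":0},
    {"offset":[-0.36,0.87,0],"rotation":[0,0,-0.045],"claw":0},
    {"offset":[-0.38,0.91,0],"rotation":[0,0,-0.045],"claw":0},
    {"offset":[-0.38,0.91,0],"rotation":[0,0,-0.045],"claw":0},
    {"offset":[-0.38,0.91,0],"rotation":[0,0,-0.045],"claw":0}
  ]
}}

```text
clock: 9.85
tcp_pos: [0.4347, -0.1959, 0.0844]
orientation: [3.14, -0.008, -0.003]
contact_force: [-0.3, 0.9, -0.9]
grip_width: 0.0294
gripper_force: 40.2
```

```bash
python3 - <<'E'
from plan import go
from h import *
from bench import grab_frame
go((.435,-.1974,-.015,-.006))
f=grab_frame("scene");np.save("s5.npy",f,allow_pickle=True)
for p,s in blobs(f,"purple",vmin=70)[0]:print(p,s)
cv2.imwrite("pics/s5.png",cv2.resize(f["frame"][20:220,200:440],(720,600),interpolation=2)[:,:,::-1])
E
```

```text
t 9.85 p [ 0.4347 -0.1959  0.0844] yaw -0.0053 tilt 0.0025 w 0.0294 gf 40.2 F [-0.3  0.9 -0.9] q [ 0.44  0.31 -0.17  2.11  0.08  0.73 -1.36]
[0.0033 0.0094 0.6624] [0.0006 0.0011 0.0004]
[322.73  46.6 ] [321, 44, 4, 6, 15]
[303.7 220.1] [299, 216, 10, 9, 70]
[267.74 307.99] [262, 303, 12, 11, 110]
[354.62 313.73] [347, 309, 16, 11, 96]
```

View pics/s5.png

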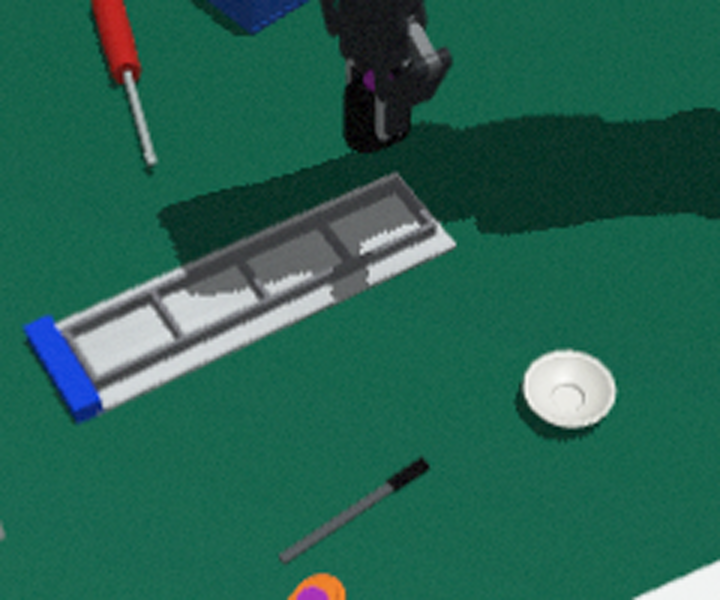

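Purple hangs upright in the fingers (370,80 in the crop) over the far-end pocket. I'll lower it to just above the walls and check with depth.

Call:
{"op": "drive_tool", "data": {
  "rows": [
    {"offset":[0,0.01,0.1],"rotation":[0,0,0],"claw":0},
    {"offset":[0,0.01,0.25],"rotation":[0,0,0],"claw":0},
    {"offset":[0,0.01,0.4],"rotation":[0,0,0],"claw":0},
    {"offset":[0,0.01,0.5],"rotation":[0,0,0],"claw":0},
    {"offset":[0,0.01,0.53],"rotation":[0,0,0],"claw":0},
    {"offset":[0,0.01,0.53],"rotation":[0,0,0],"claw":0},
    {"offset":[0,0.01,0.53],"rotation":[0,0,0],"claw":0}
  ]
}}

```text
clock: 10.48
tcp_pos: [0.4351, -0.1975, 0.0054]
orientation: [3.14, -0.006, -0.003]
contact_force: [-0.2, 0.0, -1.3]
grip_width: 0.0297
gripper_force: 40.1
```

```bash
python3 - <<'E'
from plan import go
from h import *
from bench import grab_frame
go((.435,-.1974,-.015,-.006))
f=grab_frame("scene");X=cloud(f)
h=cv2.cvtColor(f["frame"],cv2.COLOR_RGB2HSV)
m=(abs(X[...,0]-.437)<.05)&(abs(X[...,1]+.197)<.04)&(X[...,2]>.006)&(X[...,2]<.1)
for z0 in np.arange(.006,.1,.008):
    q=X[m&(X[...,2]>=z0)&(X[...,2]<z0+.008)]
    if len(q):print(z0.round(3),len(q),q.min(0).round(3),q.max(0).round(3))
cv2.imwrite("pics/s6.png",np.clip(cv2.resize(f["frame"][40:140,260:400],(784,560),interpolation=2).astype(float)*1.6,0,255).astype(np.uint8)[:,:,::-1])
E
```

```text
t 10.48 p [ 0.4351 -0.1975  0.0054] yaw -0.0037 tilt 0.0024 w 0.0297 gf 40.1 F [-0.2  0.  -1.3] q [ 0.41  0.45 -0.15  2.15  0.13  0.55 -1.4 ]
[-0.0006 -0.001   0.1357] [0.0008 0.0009 0.0012]
0.006 194 [ 0.397 -0.236  0.006] [ 0.486 -0.163  0.014]
0.014 112 [ 0.399 -0.225  0.014] [ 0.486 -0.167  0.018]
0.022 33 [ 0.419 -0.201  0.024] [ 0.461 -0.18   0.03 ]
0.03 32 [ 0.42  -0.201  0.03 ] [ 0.461 -0.18   0.038]
0.038 34 [ 0.442 -0.203  0.038] [ 0.459 -0.176  0.046]
0.046 43 [ 0.431 -0.202  0.046] [ 0.46  -0.169  0.054]
0.054 53 [ 0.429 -0.202  0.054] [ 0.46  -0.167  0.062]
0.062 85 [ 0.43  -0.217  0.062] [ 0.46  -0.168  0.07 ]
0.07 93 [ 0.422 -0.217  0.07 ] [ 0.454 -0.168  0.078]
0.078 26 [ 0.436 -0.237  0.078] [ 0.45  -0.17   0.086]
0.086 56 [ 0.43  -0.237  0.086] [ 0.45  -0.158  0.094]
0.094 29 [ 0.437 -0.236  0.094] [ 0.451 -0.159  0.1  ]
```

View pics/s6.png

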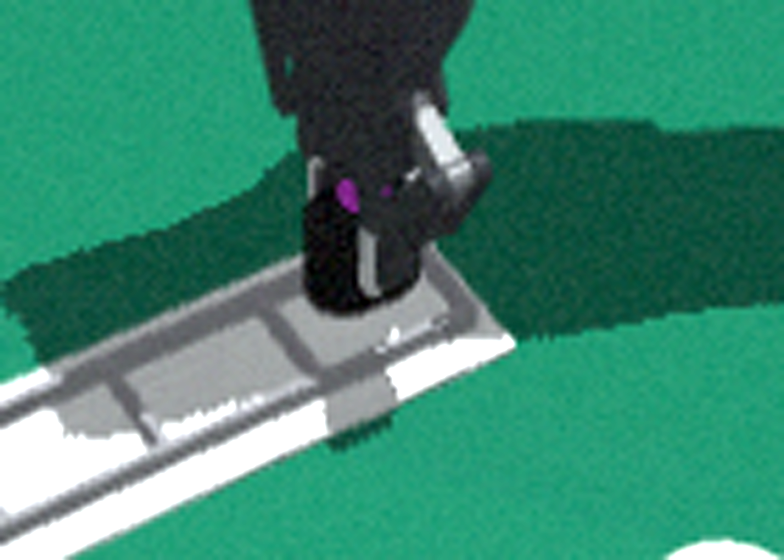

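Purple is above the last pocket, with its underside at z ≈ 0.024 as expected. Lower it 20 mm.

Call:
{"op": "drive_tool", "data": {
  "rows": [
    {"offset":[0,0,0.05],"rotation":[0,0,0],"claw":0},
    {"offset":[0,0,0.09],"rotation":[0,0,0],"claw":0},
    {"offset":[0,0,0.115],"rotation":[0,0,0],"claw":0},
    {"offset":[0,0,0.13],"rotation":[0,0,0],"claw":0},
    {"offset":[0,0,0.13],"rotation":[0,0,0],"claw":0},
    {"offset":[0,0,0.13],"rotation":[0,0,0],"claw":0}
  ]
}}

```text
clock: 11.03
tcp_pos: [0.4341, -0.1984, -0.0146]
orientation: [3.14, -0.008, -0.004]
contact_force: [-0.2, -0.3, -0.6]
grip_width: 0.0293
gripper_force: 40.1
```

```bash
python3 -c "
from plan import go
go((.435,-.1974,-.015,-.006))"
```

```text
t 11.03 p [ 0.4341 -0.1984 -0.0146] yaw -0.0053 tilt 0.0030 w 0.0293 gf 40.1 F [-0.2 -0.3 -0.6] q [ 0.41  0.49 -0.14  2.16  0.14  0.5  -1.41]
[ 0.0057 -0.0066  0.0024] [0.0009 0.0012 0.0003]
```

Call:
{"op": "drive_tool", "data": {
  "rows": [
    {"offset":[0,0,0.01],"rotation":[0,0,0],"claw":0},
    {"offset":[0,0,0.01],"rotation":[0,0,0],"claw":0},
    {"offset":[0,0,0.01],"rotation":[0,0,0],"claw":0.5},
    {"offset":[0,0,0.01],"rotation":[0,0,0],"claw":0.7},
    {"offset":[0,0,0.01],"rotation":[0,0,0],"claw":1},
    {"offset":[0,0,0.01],"rotation":[0,0,0],"claw":1},
    {"offset":[0,0,0.01],"rotation":[0,0,0],"claw":1},
    {"offset":[0,0,0.01],"rotation":[0,0,0],"claw":1},
    {"offset":[0,0,-0.1],"rotation":[0,0,0],"claw":1},
    {"offset":[0,0,-0.3],"rotation":[0,0,0],"claw":1},
    {"offset":[0,0,-0.5],"rotation":[0,0,0],"claw":1},
    {"offset":[0,0,-0.68],"rotation":[0,0,0],"claw":1},
    {"offset":[0,0,-0.68],"rotation":[0,0,0],"claw":1}
  ]
}}

```text
clock: 12.12
tcp_pos: [0.4379, -0.1994, 0.0922]
orientation: [3.137, -0.009, 0.009]
contact_force: [0.3, 0.1, 0.6]
grip_width: 0.0853
gripper_force: 0.0
```

```bash
python3 -c "
from plan import go
from h import *
from bench import grab_frame
go((.5828,.2053,.084,-.0957))
f=grab_frame('scene')
for p,s in blobs(f,'purple',vmin=40)[0]:print(p,s,cast(f,[p],.052)[0].round(4))"
```

```text
t 12.12 p [ 0.4379 -0.1994  0.0922] yaw -0.0055 tilt 0.0075 w 0.0853 gf 0.0 F [0.3 0.1 0.6] q [ 0.44  0.3  -0.17  2.1   0.08  0.74 -1.36]
[ 0.9511 -2.7034  0.0477] [ 0.0022 -0.003   0.0451]
[324.42  80.98] [320, 78, 10, 7, 57] [ 0.4355 -0.1974  0.052 ]
[303.7 220.1] [299, 216, 10, 9, 70] [0.6409 0.0671 0.052 ]
[267.74 308.05] [262, 303, 12, 12, 111] [0.7728 0.1763 0.052 ]
[354.62 313.73] [347, 309, 16, 11, 96] [0.6564 0.2575 0.052 ]
```

Purple stands at (0.4355, −0.1974), which is as planned. Now yellow.

Call:
{"op": "drive_tool", "data": {
  "rows": [
    {"offset":[0.08,-0.22,0],"rotation":[0,0,0],"claw":1},
    {"offset":[0.16,-0.45,0],"rotation":[0,0,0],"claw":1},
    {"offset":[0.24,-0.67,0],"rotation":[0,0,0],"claw":1},
    {"offset":[0.32,-0.9,0],"rotation":[0,0,0],"claw":1}
  ]
}}

```text
clock: 12.5
tcp_pos: [0.4826, -0.0623, 0.0861]
orientation: [3.14, -0.01, -0.006]
contact_force: [1.3, 0.8, -0.3]
grip_width: 0.0853
gripper_force: 0.0
```

Call:
{"op": "drive_tool", "data": {
  "rows": [
    {"offset":[0.08,-0.22,0],"rotation":[0,0,0],"claw":1},
    {"offset":[0.16,-0.45,0],"rotation":[0,0,0],"claw":1},
    {"offset":[0.24,-0.67,0],"rotation":[0,0,0],"claw":1},
    {"offset":[0.32,-0.9,0],"rotation":[0,0,0],"claw":1}
  ]
}}

```text
clock: 12.83
tcp_pos: [0.5313, 0.0726, 0.0854]
orientation: [3.139, -0.008, -0.007]
contact_force: [0.8, -1.0, -0.2]
grip_width: 0.0853
gripper_force: 0.0
```

Call:
{"op": "drive_tool", "data": {
  "rows": [
    {"offset":[0.08,-0.22,0],"rotation":[0,0,0.015],"claw":1},
    {"offset":[0.16,-0.45,0],"rotation":[0,0,0.03],"claw":1},
    {"offset":[0.24,-0.67,0],"rotation":[0,0,0.045],"claw":1},
    {"offset":[0.31,-0.86,0],"rotation":[0,0,0.045],"claw":1},
    {"offset":[0.32,-0.9,0],"rotation":[0,0,0.045],"claw":1},
    {"offset":[0.32,-0.9,0],"rotation":[0,0,0.045],"claw":1},
    {"offset":[0.32,-0.9,0],"rotation":[0,0,0.045],"claw":1},
    {"offset":[0.32,-0.9,0],"rotation":[0,0,0.045],"claw":1}
  ]
}}

```text
clock: 13.5
tcp_pos: [0.5799, 0.2037, 0.0855]
orientation: [3.134, -0.152, -0.006]
contact_force: [0.1, -0.4, -0.5]
grip_width: 0.0856
gripper_force: 0.0
```

```bash
python3 -c "
from plan import go
go((.5828,.2053,-.0105,-.0957))"
```

```text
t 13.50 p [0.5799 0.2037 0.0855] yaw -0.0971 tilt 0.0053 w 0.0856 gf 0.0 F [ 0.1 -0.4 -0.5] q [-0.26  0.51 -0.24  1.78  0.16  0.87 -2.24]
[ 0.0202 -0.0153  0.6396] [ 0.002   0.0017 -0.0007]
```

Call:
{"op": "drive_tool", "data": {
  "rows": [
    {"offset":[0.018,-0.013,0.1],"rotation":[0.001,0.001,0],"claw":1},
    {"offset":[0.018,-0.013,0.25],"rotation":[0.001,0.001,0],"claw":1},
    {"offset":[0.018,-0.013,0.42],"rotation":[0.001,0.001,0],"claw":1},
    {"offset":[0.018,-0.013,0.55],"rotation":[0.001,0.001,0],"claw":1},
    {"offset":[0.018,-0.013,0.61],"rotation":[0.001,0.001,0],"claw":1},
    {"offset":[0.018,-0.013,0.637],"rotation":[0.001,0.001,0],"claw":1},
    {"offset":[0.018,-0.013,0.637],"rotation":[0.001,0.001,0],"claw":1},
    {"offset":[0.018,-0.013,0.637],"rotation":[0.001,0.001,0],"claw":0},
    {"offset":[0.018,-0.013,0.637],"rotation":[0.001,0.001,0],"claw":0},
    {"offset":[0.018,-0.013,0.637],"rotation":[0.001,0.001,0],"claw":0},
    {"offset":[0.018,-0.013,0.637],"rotation":[0.001,0.001,0],"claw":0},
    {"offset":[0.018,-0.013,0.637],"rotation":[0.001,0.001,0],"claw":0},
    {"offset":[0.018,-0.013,0.637],"rotation":[0.001,0.001,0],"claw":0},
    {"offset":[0.018,-0.013,0.637],"rotation":[0.001,0.001,0],"claw":0},
    {"offset":[0.018,-0.013,0.637],"rotation":[0.001,0.001,0],"claw":0}
  ]
}}

```text
clock: 14.75
tcp_pos: [0.5839, 0.2078, -0.0082]
orientation: [-3.138, 0.15, -0.002]
contact_force: [-0.5, -0.8, 6.2]
grip_width: 0.0295
gripper_force: 41.0
```

```bash
python3 -c "
from plan import go
go((.503,-.1978,.084,-.006))"
```

```text
t 14.75 p [ 0.5839  0.2078 -0.0082] yaw -0.0953 tilt 0.0014 w 0.0295 gf 41.0 F [-0.5 -0.8  6.2] q [-0.28  0.64 -0.22  1.82  0.2   0.7  -2.28]
[-0.2791  2.7429 -0.6167] [-0.0002 -0.0007 -0.0446]
```

Call:
{"op": "drive_tool", "data": {
  "rows": [
    {"offset":[0,0,-0.06],"rotation":[0,0,0],"claw":0},
    {"offset":[0,0,-0.18],"rotation":[0,0,0],"claw":0},
    {"offset":[0,0,-0.34],"rotation":[0,0,0],"claw":0},
    {"offset":[0,0,-0.5],"rotation":[0,0,0],"claw":0},
    {"offset":[0,0,-0.62],"rotation":[0,0,0],"claw":0},
    {"offset":[0,0,-0.62],"rotation":[0,0,0],"claw":0}
  ]
}}

```text
clock: 15.25
tcp_pos: [0.5857, 0.2088, 0.0884]
orientation: [-3.135, 0.149, -0.01]
contact_force: [0.3, 0.5, 0.0]
grip_width: 0.0292
gripper_force: 40.3
```

Call:
{"op": "drive_tool", "data": {
  "rows": [
    {"offset":[-0.01,0.12,0],"rotation":[0,0,0],"claw":0},
    {"offset":[-0.03,0.3,0],"rotation":[0,0,0],"claw":0},
    {"offset":[-0.05,0.5,0],"rotation":[0,0,0],"claw":0},
    {"offset":[-0.07,0.7,0],"rotation":[0,0,0],"claw":0},
    {"offset":[-0.09,0.92,0],"rotation":[0,0,0],"claw":0}
  ]
}}

```text
clock: 15.67
tcp_pos: [0.5557, 0.0709, 0.0834]
orientation: [-3.138, 0.147, 0.002]
contact_force: [0.6, -0.1, -0.8]
grip_width: 0.0295
gripper_force: 40.3
```

Call:
{"op": "drive_tool", "data": {
  "rows": [
    {"offset":[-0.02,0.2,0],"rotation":[0,0,0],"claw":0},
    {"offset":[-0.04,0.4,0],"rotation":[0,0,0],"claw":0},
    {"offset":[-0.06,0.6,0],"rotation":[0,0,0],"claw":0},
    {"offset":[-0.08,0.77,0],"rotation":[0,0,0],"claw":0},
    {"offset":[-0.09,0.92,0],"rotation":[0,0,0],"claw":0}
  ]
}}

```text
clock: 16.08
tcp_pos: [0.5286, -0.0669, 0.0834]
orientation: [3.137, -0.152, -0.002]
contact_force: [1.0, -1.0, -1.0]
grip_width: 0.0292
gripper_force: 40.3
```

Call:
{"op": "drive_tool", "data": {
  "rows": [
    {"offset":[-0.02,0.2,0],"rotation":[0,0,-0.01],"claw":0},
    {"offset":[-0.04,0.4,0],"rotation":[0,0,-0.02],"claw":0},
    {"offset":[-0.06,0.6,0],"rotation":[0,0,-0.03],"claw":0},
    {"offset":[-0.08,0.77,0],"rotation":[0,0,-0.04],"claw":0},
    {"offset":[-0.09,0.86,0],"rotation":[0,0,-0.045],"claw":0},
    {"offset":[-0.1,0.9,0],"rotation":[0,0,-0.045],"claw":0},
    {"offset":[-0.1,0.9,0],"rotation":[0,0,-0.045],"claw":0},
    {"offset":[-0.1,0.9,0],"rotation":[0,0,-0.045],"claw":0},
    {"offset":[-0.1,0.9,0],"rotation":[0,0,-0.045],"claw":0}
  ]
}}

```text
clock: 16.83
tcp_pos: [0.5028, -0.1957, 0.0838]
orientation: [-3.141, 0.005, -0.0]
contact_force: [-0.5, 0.9, -0.3]
grip_width: 0.0291
gripper_force: 40.3
```

```bash
python3 -c "
from plan import go
go((.503,-.1978,-.013,-.006))"
```

```text
t 16.83 p [ 0.5028 -0.1957  0.0838] yaw -0.0032 tilt 0.0009 w 0.0291 gf 40.3 F [-0.5  0.9 -0.3] q [ 0.42  0.4  -0.2   1.97  0.11  0.78 -1.42]
[0.0016 0.0143 0.6452] [-0.0004 -0.      0.0014]
```

Call:
{"op": "drive_tool", "data": {
  "rows": [
    {"offset":[0,0.012,0.1],"rotation":[0,0,0.001],"claw":0},
    {"offset":[0,0.012,0.25],"rotation":[0,0,0.001],"claw":0},
    {"offset":[0,0.012,0.4],"rotation":[0,0,0.001],"claw":0},
    {"offset":[0,0.012,0.5],"rotation":[0,0,0.001],"claw":0},
    {"offset":[0,0.012,0.54],"rotation":[0,0,0.001],"claw":0},
    {"offset":[0,0.012,0.58],"rotation":[0,0,0.001],"claw":0},
    {"offset":[0,0.012,0.61],"rotation":[0,0,0.001],"claw":0},
    {"offset":[0,0.012,0.63],"rotation":[0,0,0.001],"claw":0},
    {"offset":[0,0.012,0.645],"rotation":[0,0,0.001],"claw":0},
    {"offset":[0,0.012,0.645],"rotation":[0,0,0.001],"claw":0},
    {"offset":[0,0.012,0.645],"rotation":[0,0,0.001],"claw":0}
  ]
}}

```text
clock: 17.75
tcp_pos: [0.5027, -0.1995, -0.0124]
orientation: [3.141, -0.011, 0.001]
contact_force: [-0.4, 0.1, -0.8]
grip_width: 0.0292
gripper_force: 40.3
```

```bash
python3 -c "
from plan import go
go((.503,-.1978,-.013,-.006))"
```

```text
t 17.75 p [ 0.5027 -0.1995 -0.0124] yaw -0.0073 tilt 0.0008 w 0.0292 gf 40.3 F [-0.4  0.1 -0.8] q [ 0.39  0.55 -0.17  2.02  0.16  0.58 -1.46]
[ 0.0019 -0.0115  0.0037] [ 0.0001 -0.0004 -0.0007]
```

Call:
{"op": "drive_tool", "data": {
  "rows": [
    {"offset":[0,-0.01,0.012],"rotation":[0,0,0],"claw":0},
    {"offset":[0,-0.01,0.012],"rotation":[0,0,0],"claw":0},
    {"offset":[0,-0.01,0.012],"rotation":[0,0,0],"claw":0.5},
    {"offset":[0,-0.01,0.012],"rotation":[0,0,0],"claw":0.7},
    {"offset":[0,-0.01,0.012],"rotation":[0,0,0],"claw":1},
    {"offset":[0,-0.01,0.012],"rotation":[0,0,0],"claw":1},
    {"offset":[0,-0.01,0.012],"rotation":[0,0,0],"claw":1},
    {"offset":[0,-0.01,0.012],"rotation":[0,0,0],"claw":1},
    {"offset":[0,-0.01,-0.1],"rotation":[0,0,0],"claw":1},
    {"offset":[0,-0.01,-0.3],"rotation":[0,0,0],"claw":1},
    {"offset":[0,-0.01,-0.5],"rotation":[0,0,0],"claw":1},
    {"offset":[0,-0.01,-0.66],"rotation":[0,0,0],"claw":1},
    {"offset":[0,-0.01,-0.66],"rotation":[0,0,0],"claw":1},
    {"offset":[0,-0.01,-0.66],"rotation":[0,0,0],"claw":1}
  ]
}}

```text
clock: 18.92
tcp_pos: [0.5035, -0.1983, 0.0875]
orientation: [3.14, -0.012, 0.005]
contact_force: [-0.8, 0.8, 0.2]
grip_width: 0.0852
gripper_force: 0.0
```

```bash
python3 -c "
from plan import go
from h import *
from bench import grab_frame
go((.5234,.2101,.084,-.0957))
f=grab_frame('scene')
for c in('purple','yellow','red','green'):
  for p,s in blobs(f,c,vmin=60)[0]:
    X=cast(f,[p],.052)[0].round(4)
    if s[4]<150 and s[4]>30: print(c,p,s[4],X[:2],cast(f,[p],.058)[0].round(4)[:2])"
```

```text
t 18.92 p [ 0.5035 -0.1983  0.0875] yaw -0.0074 tilt 0.0033 w 0.0852 gf 0.0 F [-0.8  0.8  0.2] q [ 0.42  0.4  -0.2   1.97  0.11  0.78 -1.42]
[ 0.1127 -2.7237  0.0209] [ 0.0005 -0.0016  0.0441]
purple [324.46  81.04] 52 [ 0.4355 -0.1972] [ 0.4385 -0.1924]
purple [303.7 220.1] 70 [0.6409 0.0671] [0.6423 0.0699]
purple [267.74 308.05] 111 [0.7728 0.1763] [0.7732 0.1782]
purple [354.62 313.73] 96 [0.6564 0.2575] [0.6577 0.2588]
yellow [297.57  93.48] 65 [ 0.5019 -0.1964] [ 0.5044 -0.1917]
yellow [386.9  298.42] 100 [0.5967 0.2635] [0.5985 0.2647]
red [405.02 250.81] 120 [0.5208 0.2095] [0.5231 0.2112]
red [417.76 283.22] 94 [0.5372 0.2688] [0.5395 0.27  ]
green [435.51 236.19] 114 [0.458  0.2148] [0.4608 0.2164]
green [447.72 268.8 ] 86 [0.4779 0.2747] [0.4805 0.2759]
```

Yellow stands at (0.502, −0.196), which is right. Now red.

Call:
{"op": "drive_tool", "data": {
  "rows": [
    {"offset":[0.01,-0.22,0],"rotation":[0,0,0],"claw":1},
    {"offset":[0.02,-0.45,0],"rotation":[0,0,0],"claw":1},
    {"offset":[0.03,-0.67,0],"rotation":[0,0,0],"claw":1},
    {"offset":[0.04,-0.91,0],"rotation":[0,0,0],"claw":1}
  ]
}}

```text
clock: 19.3
tcp_pos: [0.5079, -0.0607, 0.0846]
orientation: [3.141, -0.014, -0.005]
contact_force: [0.2, -0.8, 0.3]
grip_width: 0.0854
gripper_force: 0.0
```

Call:
{"op": "drive_tool", "data": {
  "rows": [
    {"offset":[0.01,-0.22,0],"rotation":[0,0,0],"claw":1},
    {"offset":[0.02,-0.45,0],"rotation":[0,0,0],"claw":1},
    {"offset":[0.03,-0.67,0],"rotation":[0,0,0],"claw":1},
    {"offset":[0.04,-0.91,0],"rotation":[0,0,0],"claw":1}
  ]
}}

```text
clock: 19.63
tcp_pos: [0.5149, 0.0758, 0.0845]
orientation: [3.141, -0.012, -0.005]
contact_force: [1.1, 0.6, 0.4]
grip_width: 0.0851
gripper_force: 0.0
```

Call:
{"op": "drive_tool", "data": {
  "rows": [
    {"offset":[0.01,-0.22,0],"rotation":[0,0,0.015],"claw":1},
    {"offset":[0.02,-0.45,0],"rotation":[0,0,0.03],"claw":1},
    {"offset":[0.03,-0.67,0],"rotation":[0,0,0.044],"claw":1},
    {"offset":[0.04,-0.86,0],"rotation":[0,0,0.044],"claw":1},
    {"offset":[0.04,-0.9,0],"rotation":[0,0,0.044],"claw":1},
    {"offset":[0.04,-0.9,0],"rotation":[0,0,0.044],"claw":1},
    {"offset":[0.04,-0.9,0],"rotation":[0,0,0.044],"claw":1},
    {"offset":[0.04,-0.9,0],"rotation":[0,0,0.044],"claw":1},
    {"offset":[0.04,-0.9,0],"rotation":[0,0,0.044],"claw":1}
  ]
}}

```text
clock: 20.38
tcp_pos: [0.5233, 0.2076, 0.0856]
orientation: [3.136, -0.154, -0.001]
contact_force: [0.1, -0.3, 0.2]
grip_width: 0.0853
gripper_force: 0.0
```

```bash
python3 -c "
from plan import go
go((.5234,.2101,-.0105,-.0957))"
```

```text
t 20.38 p [0.5233 0.2076 0.0856] yaw -0.0979 tilt 0.0017 w 0.0853 gf 0.0 F [ 0.1 -0.3  0.2] q [-0.27  0.44 -0.28  1.91  0.16  0.82 -2.3 ]
[-5.000e-04 -1.780e-02  6.407e-01] [ 0.0008  0.0004 -0.0011]
```

Call:
{"op": "drive_tool", "data": {
  "rows": [
    {"offset":[0,-0.008,0.1],"rotation":[0,0,0],"claw":1},
    {"offset":[0,-0.008,0.25],"rotation":[0,0,0],"claw":1},
    {"offset":[0,-0.008,0.42],"rotation":[0,0,0],"claw":1},
    {"offset":[0,-0.008,0.55],"rotation":[0,0,0],"claw":1},
    {"offset":[0,-0.008,0.61],"rotation":[0,0,0],"claw":1},
    {"offset":[0,-0.008,0.64],"rotation":[0,0,0],"claw":1},
    {"offset":[0,-0.008,0.64],"rotation":[0,0,0],"claw":1},
    {"offset":[0,-0.008,0.64],"rotation":[0,0,0],"claw":0},
    {"offset":[0,-0.008,0.64],"rotation":[0,0,0],"claw":0},
    {"offset":[0,-0.008,0.64],"rotation":[0,0,0],"claw":0},
    {"offset":[0,-0.008,0.64],"rotation":[0,0,0],"claw":0},
    {"offset":[0,-0.008,0.64],"rotation":[0,0,0],"claw":0},
    {"offset":[0,-0.008,0.64],"rotation":[0,0,0],"claw":0},
    {"offset":[0,-0.008,0.64],"rotation":[0,0,0],"claw":0},
    {"offset":[0,-0.008,0.64],"rotation":[0,0,0],"claw":0}
  ]
}}

```text
clock: 21.63
tcp_pos: [0.5241, 0.2115, -0.009]
orientation: [-3.138, 0.149, -0.002]
contact_force: [-1.2, -0.9, 6.0]
grip_width: 0.0293
gripper_force: 39.9
```

```bash
python3 -c "
from plan import go
go((.571,-.1982,.084,-.006))"
```

```text
t 21.63 p [ 0.5241  0.2115 -0.009 ] yaw -0.0952 tilt 0.0015 w 0.0293 gf 39.9 F [-1.2 -0.9  6. ] q [-0.3   0.58 -0.24  1.95  0.23  0.63 -2.36]
[ 0.5715  2.6886 -0.6206] [-0.0003 -0.0007 -0.0446]
```

Call:
{"op": "drive_tool", "data": {
  "rows": [
    {"offset":[0,0,-0.06],"rotation":[0,0,0],"claw":0},
    {"offset":[0,0,-0.18],"rotation":[0,0,0],"claw":0},
    {"offset":[0,0,-0.34],"rotation":[0,0,0],"claw":0},
    {"offset":[0,0,-0.5],"rotation":[0,0,0],"claw":0},
    {"offset":[0,0,-0.62],"rotation":[0,0,0],"claw":0},
    {"offset":[0,0,-0.62],"rotation":[0,0,0],"claw":0}
  ]
}}

```text
clock: 22.13
tcp_pos: [0.5258, 0.2124, 0.0875]
orientation: [-3.135, 0.15, -0.009]
contact_force: [0.4, 1.1, -0.8]
grip_width: 0.0293
gripper_force: 39.5
```

Call:
{"op": "drive_tool", "data": {
  "rows": [
    {"offset":[0.03,0.12,0],"rotation":[0,0,0],"claw":0},
    {"offset":[0.06,0.3,0],"rotation":[0,0,0],"claw":0},
    {"offset":[0.1,0.5,0],"rotation":[0,0,0],"claw":0},
    {"offset":[0.15,0.7,0],"rotation":[0,0,0],"claw":0},
    {"offset":[0.19,0.9,0],"rotation":[0,0,0],"claw":0}
  ]
}}

```text
clock: 22.55
tcp_pos: [0.5386, 0.0727, 0.0829]
orientation: [3.138, -0.149, -0.001]
contact_force: [0.5, 0.2, -1.2]
grip_width: 0.0292
gripper_force: 39.6
```

Call:
{"op": "drive_tool", "data": {
  "rows": [
    {"offset":[0.04,0.2,0],"rotation":[0,0,0],"claw":0},
    {"offset":[0.08,0.4,0],"rotation":[0,0,0],"claw":0},
    {"offset":[0.12,0.6,0],"rotation":[0,0,0],"claw":0},
    {"offset":[0.16,0.77,0],"rotation":[0,0,0],"claw":0},
    {"offset":[0.19,0.9,0],"rotation":[0,0,0],"claw":0}
  ]
}}

```text
clock: 22.97
tcp_pos: [0.5539, -0.0662, 0.0828]
orientation: [3.137, -0.153, -0.001]
contact_force: [0.1, -0.3, -1.0]
grip_width: 0.0292
gripper_force: 39.6
```

Call:
{"op": "drive_tool", "data": {
  "rows": [
    {"offset":[0.04,0.2,0],"rotation":[0,0,-0.01],"claw":0},
    {"offset":[0.08,0.4,0],"rotation":[0,0,-0.02],"claw":0},
    {"offset":[0.12,0.6,0],"rotation":[0,0,-0.03],"claw":0},
    {"offset":[0.16,0.75,0],"rotation":[0,0,-0.04],"claw":0},
    {"offset":[0.18,0.85,0],"rotation":[0,0,-0.045],"claw":0},
    {"offset":[0.19,0.89,0],"rotation":[0,0,-0.045],"claw":0},
    {"offset":[0.19,0.89,0],"rotation":[0,0,-0.045],"claw":0},
    {"offset":[0.19,0.89,0],"rotation":[0,0,-0.045],"claw":0},
    {"offset":[0.19,0.89,0],"rotation":[0,0,-0.045],"claw":0}
  ]
}}

```text
clock: 23.72
tcp_pos: [0.5702, -0.1965, 0.083]
orientation: [-3.14, 0.005, 0.001]
contact_force: [1.3, -0.3, -0.4]
grip_width: 0.0296
gripper_force: 39.5
```

```bash
python3 -c "
from plan import go
go((.571,-.1982,-.013,-.006))"
```

```text
t 23.72 p [ 0.5702 -0.1965  0.083 ] yaw -0.0032 tilt 0.0012 w 0.0296 gf 39.5 F [ 1.3 -0.3 -0.4] q [ 0.39  0.49 -0.21  1.82  0.13  0.84 -1.46]
[0.0059 0.012  0.6399] [-0.0005  0.0002  0.0014]
```

Call:
{"op": "drive_tool", "data": {
  "rows": [
    {"offset":[0.004,0,0.1],"rotation":[0,0,0.001],"claw":0},
    {"offset":[0.004,0,0.25],"rotation":[0,0,0.001],"claw":0},
    {"offset":[0.004,0,0.4],"rotation":[0,0,0.001],"claw":0},
    {"offset":[0.004,0,0.5],"rotation":[0,0,0.001],"claw":0},
    {"offset":[0.004,0,0.54],"rotation":[0,0,0.001],"claw":0},
    {"offset":[0.004,0,0.58],"rotation":[0,0,0.001],"claw":0},
    {"offset":[0.004,0,0.61],"rotation":[0,0,0.001],"claw":0},
    {"offset":[0.004,0,0.63],"rotation":[0,0,0.001],"claw":0},
    {"offset":[0.004,0,0.64],"rotation":[0,0,0.001],"claw":0},
    {"offset":[0.004,0,0.64],"rotation":[0,0,0.001],"claw":0},
    {"offset":[0.004,0,0.64],"rotation":[0,0,0.001],"claw":0}
  ]
}}

```text
clock: 24.63
tcp_pos: [0.5712, -0.1988, -0.0123]
orientation: [3.141, -0.011, 0.001]
contact_force: [0.9, -0.0, -0.2]
grip_width: 0.0294
gripper_force: 39.5
```

```bash
python3 -c "
from plan import go
go((.571,-.1982,-.0145,-.006))"
```

```text
t 24.63 p [ 0.5712 -0.1988 -0.0123] yaw -0.0073 tilt 0.0009 w 0.0294 gf 39.5 F [ 0.9 -0.  -0.2] q [ 0.37  0.63 -0.18  1.86  0.18  0.67 -1.5 ]
[-0.0014 -0.0039  0.0146] [ 0.0001 -0.0005 -0.0007]
```

Call:
{"op": "drive_tool", "data": {
  "rows": [
    {"offset":[0,0,0.014],"rotation":[0,0,0],"claw":0},
    {"offset":[0,0,0.014],"rotation":[0,0,0],"claw":0},
    {"offset":[0,0,0.014],"rotation":[0,0,0],"claw":0.5},
    {"offset":[0,0,0.014],"rotation":[0,0,0],"claw":0.7},
    {"offset":[0,0,0.014],"rotation":[0,0,0],"claw":1},
    {"offset":[0,0,0.014],"rotation":[0,0,0],"claw":1},
    {"offset":[0,0,0.014],"rotation":[0,0,0],"claw":1},
    {"offset":[0,0,0.014],"rotation":[0,0,0],"claw":1},
    {"offset":[0,0,-0.1],"rotation":[0,0,0],"claw":1},
    {"offset":[0,0,-0.3],"rotation":[0,0,0],"claw":1},
    {"offset":[0,0,-0.5],"rotation":[0,0,0],"claw":1},
    {"offset":[0,0,-0.66],"rotation":[0,0,0],"claw":1},
    {"offset":[0,0,-0.66],"rotation":[0,0,0],"claw":1},
    {"offset":[0,0,-0.66],"rotation":[0,0,0],"claw":1}
  ]
}}

```text
clock: 25.8
tcp_pos: [0.572, -0.199, 0.0878]
orientation: [3.141, -0.011, 0.005]
contact_force: [0.0, -0.2, 0.0]
grip_width: 0.0857
gripper_force: 0.0
```

```bash
python3 -c "
from plan import go
from h import *
from bench import grab_frame
go((.4610,.2154,.084,-.0957))
f=grab_frame('scene')
for c in('purple','yellow','red','green'):
  for p,s in blobs(f,c,vmin=60)[0]:
    X=cast(f,[p],.052)[0].round(4)
    if s[4]<150 and s[4]>30: print(c,p,s[4],X[:2],cast(f,[p],.058)[0].round(4)[:2])"
```

```text
t 25.80 p [ 0.572  -0.199   0.0878] yaw -0.0073 tilt 0.0035 w 0.0857 gf 0.0 F [ 0.  -0.2  0. ] q [ 0.39  0.49 -0.21  1.81  0.13  0.85 -1.46]
[-0.7601 -2.7572  0.0197] [ 0.0004 -0.0017  0.0442]
purple [324.46  81.04] 52 [ 0.4355 -0.1972] [ 0.4385 -0.1924]
purple [303.7 220.1] 70 [0.6409 0.0671] [0.6423 0.0699]
purple [267.77 308.09] 112 [0.7728 0.1764] [0.7732 0.1783]
purple [354.62 313.73] 96 [0.6564 0.2575] [0.6577 0.2588]
yellow [297.53  93.41] 68 [ 0.5019 -0.1966] [ 0.5044 -0.1919]
yellow [386.93 298.41] 98 [0.5967 0.2635] [0.5984 0.2648]
red [235.15  31.33] 115 [ 0.5306 -0.435 ] [ 0.5328 -0.4285]
red [268.91 106.27] 70 [ 0.5697 -0.1969] [ 0.5716 -0.1922]
red [417.76 283.22] 94 [0.5372 0.2688] [0.5395 0.27  ]
green [435.52 236.24] 115 [0.4581 0.2149] [0.4609 0.2165]
green [447.72 268.8 ] 86 [0.4779 0.2747] [0.4805 0.2759]
```

Call:
{"op": "drive_tool", "data": {
  "rows": [
    {"offset":[-0.06,-0.22,0],"rotation":[0,0,0],"claw":1},
    {"offset":[-0.12,-0.45,0],"rotation":[0,0,0],"claw":1},
    {"offset":[-0.18,-0.67,0],"rotation":[0,0,0],"claw":1},
    {"offset":[-0.25,-0.92,0],"rotation":[0,0,0],"claw":1}
  ]
}}

```text
clock: 26.18
tcp_pos: [0.5326, -0.06, 0.0845]
orientation: [3.141, -0.014, -0.004]
contact_force: [1.3, 0.3, 0.6]
grip_width: 0.0855
gripper_force: 0.0
```

Call:
{"op": "drive_tool", "data": {
  "rows": [
    {"offset":[-0.06,-0.22,0],"rotation":[0,0,0],"claw":1},
    {"offset":[-0.12,-0.45,0],"rotation":[0,0,0],"claw":1},
    {"offset":[-0.18,-0.67,0],"rotation":[0,0,0],"claw":1},
    {"offset":[-0.25,-0.92,0],"rotation":[0,0,0],"claw":1}
  ]
}}

```text
clock: 26.52
tcp_pos: [0.4961, 0.0783, 0.0847]
orientation: [3.141, -0.013, -0.004]
contact_force: [0.1, -0.3, 0.9]
grip_width: 0.0855
gripper_force: 0.0
```

Call:
{"op": "drive_tool", "data": {
  "rows": [
    {"offset":[-0.06,-0.22,0],"rotation":[0,0,0.015],"claw":1},
    {"offset":[-0.12,-0.45,0],"rotation":[0,0,0.03],"claw":1},
    {"offset":[-0.18,-0.67,0],"rotation":[0,0,0.044],"claw":1},
    {"offset":[-0.24,-0.87,0],"rotation":[0,0,0.044],"claw":1},
    {"offset":[-0.26,-0.915,0],"rotation":[0,0,0.044],"claw":1},
    {"offset":[-0.26,-0.915,0],"rotation":[0,0,0.044],"claw":1},
    {"offset":[-0.26,-0.915,0],"rotation":[0,0,0.044],"claw":1},
    {"offset":[-0.26,-0.915,0],"rotation":[0,0,0.044],"claw":1},
    {"offset":[-0.26,-0.915,0],"rotation":[0,0,0.044],"claw":1}
  ]
}}

```text
clock: 27.27
tcp_pos: [0.4601, 0.2133, 0.0856]
orientation: [3.136, -0.154, -0.001]
contact_force: [0.4, -0.2, 0.0]
grip_width: 0.0853
gripper_force: 0.0
```

```bash
python3 -c "
from plan import go
go((.4610,.2154,-.0105,-.0957))"
```

```text
t 27.27 p [0.4601 0.2133 0.0856] yaw -0.0981 tilt 0.0015 w 0.0853 gf 0.0 F [ 0.4 -0.2  0. ] q [-0.29  0.37 -0.32  2.03  0.17  0.77 -2.38]
[ 0.0047 -0.0156  0.6408] [ 0.0007  0.0003 -0.0012]
```

Call:
{"op": "drive_tool", "data": {
  "rows": [
    {"offset":[0.003,-0.006,0.1],"rotation":[0,0,0],"claw":1},
    {"offset":[0.003,-0.006,0.25],"rotation":[0,0,0],"claw":1},
    {"offset":[0.003,-0.006,0.42],"rotation":[0,0,0],"claw":1},
    {"offset":[0.003,-0.006,0.55],"rotation":[0,0,0],"claw":1},
    {"offset":[0.003,-0.006,0.61],"rotation":[0,0,0],"claw":1},
    {"offset":[0.003,-0.006,0.64],"rotation":[0,0,0],"claw":1},
    {"offset":[0.003,-0.006,0.64],"rotation":[0,0,0],"claw":1},
    {"offset":[0.003,-0.006,0.64],"rotation":[0,0,0],"claw":0},
    {"offset":[0.003,-0.006,0.64],"rotation":[0,0,0],"claw":0},
    {"offset":[0.003,-0.006,0.64],"rotation":[0,0,0],"claw":0},
    {"offset":[0.003,-0.006,0.64],"rotation":[0,0,0],"claw":0},
    {"offset":[0.003,-0.006,0.64],"rotation":[0,0,0],"claw":0},
    {"offset":[0.003,-0.006,0.64],"rotation":[0,0,0],"claw":0},
    {"offset":[0.003,-0.006,0.64],"rotation":[0,0,0],"claw":0},
    {"offset":[0.003,-0.006,0.64],"rotation":[0,0,0],"claw":0}
  ]
}}

```text
clock: 28.52
tcp_pos: [0.4609, 0.2166, -0.0091]
orientation: [-3.138, 0.149, -0.002]
contact_force: [-0.2, -0.4, 7.8]
grip_width: 0.0293
gripper_force: 40.5
```

```bash
python3 -c "
from plan import go
go((.639,-.1986,.084,-.006))"
```

```text
t 28.52 p [ 0.4609  0.2166 -0.0091] yaw -0.0952 tilt 0.0013 w 0.0293 gf 40.5 F [-0.2 -0.4  7.8] q [-0.34  0.52 -0.27  2.08  0.25  0.57 -2.46]
[ 1.4457  2.6421 -0.6204] [-0.0002 -0.0006 -0.0446]
```

Call:
{"op": "drive_tool", "data": {
  "rows": [
    {"offset":[0,0,-0.06],"rotation":[0,0,0],"claw":0},
    {"offset":[0,0,-0.18],"rotation":[0,0,0],"claw":0},
    {"offset":[0,0,-0.34],"rotation":[0,0,0],"claw":0},
    {"offset":[0,0,-0.5],"rotation":[0,0,0],"claw":0},
    {"offset":[0,0,-0.62],"rotation":[0,0,0],"claw":0},
    {"offset":[0,0,-0.62],"rotation":[0,0,0],"claw":0}
  ]
}}

```text
clock: 29.02
tcp_pos: [0.4625, 0.2176, 0.0871]
orientation: [-3.135, 0.149, -0.009]
contact_force: [0.3, 0.1, -0.3]
grip_width: 0.0295
gripper_force: 39.7
```

Call:
{"op": "drive_tool", "data": {
  "rows": [
    {"offset":[0.06,0.12,0],"rotation":[0,0,0],"claw":0},
    {"offset":[0.15,0.3,0],"rotation":[0,0,0],"claw":0},
    {"offset":[0.26,0.48,0],"rotation":[0,0,0],"claw":0},
    {"offset":[0.37,0.68,0],"rotation":[0,0,0],"claw":0},
    {"offset":[0.48,0.88,0],"rotation":[0,0,0],"claw":0}
  ]
}}

```text
clock: 29.43
tcp_pos: [0.5192, 0.0767, 0.0827]
orientation: [3.138, -0.148, -0.001]
contact_force: [0.8, 0.5, -0.9]
grip_width: 0.0293
gripper_force: 39.7
```

Call:
{"op": "drive_tool", "data": {
  "rows": [
    {"offset":[0.1,0.19,0],"rotation":[0,0,0],"claw":0},
    {"offset":[0.2,0.38,0],"rotation":[0,0,0],"claw":0},
    {"offset":[0.3,0.56,0],"rotation":[0,0,0],"claw":0},
    {"offset":[0.4,0.73,0],"rotation":[0,0,0],"claw":0},
    {"offset":[0.48,0.88,0],"rotation":[0,0,0],"claw":0}
  ]
}}

```text
clock: 29.85
tcp_pos: [0.5786, -0.0626, 0.0825]
orientation: [3.137, -0.152, -0.001]
contact_force: [0.4, 0.5, -0.5]
grip_width: 0.0296
gripper_force: 39.7
```

Call:
{"op": "drive_tool", "data": {
  "rows": [
    {"offset":[0.1,0.19,0],"rotation":[0,0,-0.01],"claw":0},
    {"offset":[0.2,0.38,0],"rotation":[0,0,-0.02],"claw":0},
    {"offset":[0.3,0.56,0],"rotation":[0,0,-0.03],"claw":0},
    {"offset":[0.4,0.73,0],"rotation":[0,0,-0.04],"claw":0},
    {"offset":[0.46,0.84,0],"rotation":[0,0,-0.045],"claw":0},
    {"offset":[0.48,0.88,0],"rotation":[0,0,-0.045],"claw":0},
    {"offset":[0.48,0.88,0],"rotation":[0,0,-0.045],"claw":0},
    {"offset":[0.48,0.88,0],"rotation":[0,0,-0.045],"claw":0},
    {"offset":[0.48,0.88,0],"rotation":[0,0,-0.045],"claw":0}
  ]
}}

```text
clock: 30.6
tcp_pos: [0.6372, -0.1958, 0.0828]
orientation: [-3.14, 0.005, 0.001]
contact_force: [-0.3, 0.5, -1.1]
grip_width: 0.0296
gripper_force: 39.7
```

```bash
python3 -c "
from plan import go
go((.639,-.1986,-.013,-.006))"
```

```text
t 30.60 p [ 0.6372 -0.1958  0.0828] yaw -0.0029 tilt 0.0017 w 0.0296 gf 39.7 F [-0.3  0.5 -1.1] q [ 0.36  0.59 -0.22  1.66  0.15  0.92 -1.49]
[0.0129 0.0194 0.6389] [-0.0007  0.0005  0.0015]
```

Call:
{"op": "drive_tool", "data": {
  "rows": [
    {"offset":[0.01,0.006,0.1],"rotation":[0,0,0.001],"claw":0},
    {"offset":[0.01,0.006,0.25],"rotation":[0,0,0.001],"claw":0},
    {"offset":[0.01,0.006,0.4],"rotation":[0,0,0.001],"claw":0},
    {"offset":[0.01,0.006,0.5],"rotation":[0,0,0.001],"claw":0},
    {"offset":[0.01,0.006,0.54],"rotation":[0,0,0.001],"claw":0},
    {"offset":[0.01,0.006,0.58],"rotation":[0,0,0.001],"claw":0},
    {"offset":[0.01,0.006,0.61],"rotation":[0,0,0.001],"claw":0},
    {"offset":[0.01,0.006,0.63],"rotation":[0,0,0.001],"claw":0},
    {"offset":[0.01,0.006,0.64],"rotation":[0,0,0.001],"claw":0},
    {"offset":[0.01,0.006,0.64],"rotation":[0,0,0.001],"claw":0},
    {"offset":[0.01,0.006,0.64],"rotation":[0,0,0.001],"claw":0}
  ]
}}

```text
clock: 31.52
tcp_pos: [0.6397, -0.1995, -0.0122]
orientation: [3.141, -0.012, 0.002]
contact_force: [0.1, 0.3, -0.7]
grip_width: 0.0294
gripper_force: 39.6
```

```bash
python3 -c "
from plan import go
go((.639,-.1986,-.0145,-.006))"
```

```text
t 31.52 p [ 0.6397 -0.1995 -0.0122] yaw -0.0074 tilt 0.0011 w 0.0294 gf 39.6 F [ 0.1  0.3 -0.7] q [ 0.35  0.71 -0.2   1.69  0.19  0.76 -1.52]
[-0.0046 -0.0062  0.0154] [ 0.0001 -0.0006 -0.0007]
```

Call:
{"op": "drive_tool", "data": {
  "rows": [
    {"offset":[0,0,0.014],"rotation":[0,0,0],"claw":0},
    {"offset":[0,0,0.014],"rotation":[0,0,0],"claw":0},
    {"offset":[0,0,0.014],"rotation":[0,0,0],"claw":0.5},
    {"offset":[0,0,0.014],"rotation":[0,0,0],"claw":0.7},
    {"offset":[0,0,0.014],"rotation":[0,0,0],"claw":1},
    {"offset":[0,0,0.014],"rotation":[0,0,0],"claw":1},
    {"offset":[0,0,0.014],"rotation":[0,0,0],"claw":1},
    {"offset":[0,0,0.014],"rotation":[0,0,0],"claw":1},
    {"offset":[0,0,-0.1],"rotation":[0,0,0],"claw":1},
    {"offset":[0,0,-0.3],"rotation":[0,0,0],"claw":1},
    {"offset":[0,0,-0.5],"rotation":[0,0,0],"claw":1},
    {"offset":[0,0,-0.7],"rotation":[0,0,0],"claw":1},
    {"offset":[0,0,-0.9],"rotation":[0,0,0],"claw":1},
    {"offset":[0,0,-0.9],"rotation":[0,0,0],"claw":1}
  ]
}}

```text
clock: 32.68
tcp_pos: [0.6434, -0.2002, 0.1293]
orientation: [3.139, -0.012, 0.017]
contact_force: [1.4, -0.3, 1.0]
grip_width: 0.0855
gripper_force: 0.0
```

Call:
{"op": "drive_tool", "data": {
  "rows": [
    {"offset":[0,-0.3,0],"rotation":[0,0,0],"claw":1},
    {"offset":[0,-0.6,0],"rotation":[0,0,0],"claw":1},
    {"offset":[0,-0.9,0],"rotation":[0,0,0],"claw":1},
    {"offset":[0,-0.9,0],"rotation":[0,0,0],"claw":1},
    {"offset":[0,-0.9,0],"rotation":[0,0,0],"claw":1}
  ]
}}

```text
clock: 33.1
tcp_pos: [0.6403, -0.0575, 0.1223]
orientation: [-3.139, -0.002, -0.001]
contact_force: [0.0, -0.0, -0.3]
grip_width: 0.0852
gripper_force: 0.0
```

```bash
python3 -c "
from plan import go
from h import *
from bench import grab_frame
go()
for n in('scene','top'):
  f=grab_frame(n);Xc=cloud(f)
  for c in('purple','yellow','red','green'):
    for p,s in blobs(f,c,vmin=60)[0]:
      X=cast(f,[p],.052)[0].round(4)
      if 15<s[4]<150 and abs(X[1]+.2)<.04: print(n,c,p,s[4],X[:2],Xc[int(p[1]),int(p[0])].round(3))
  if n=='top': cv2.imwrite('pics/t9.png',cv2.resize(f['frame'][100:300,300:500],(600,600),interpolation=2)[:,:,::-1])
  else: cv2.imwrite('pics/s9.png',cv2.resize(f['frame'][40:190,180:380],(800,600),interpolation=2)[:,:,::-1])
"
```

```text
t 33.10 p [ 0.6403 -0.0575  0.1223] yaw 0.0012 tilt 0.0031 w 0.0852 gf 0.0 F [ 0.  -0.  -0.3] q [ 0.18  0.51 -0.26  1.69  0.15  0.96 -1.7 ]
scene purple [324.41  80.98] 51 [ 0.4355 -0.1974] [ 0.433 -0.204  0.048]
scene yellow [297.51  93.3 ] 61 [ 0.5018 -0.1969] [ 0.501 -0.201  0.048]
scene green [238.26 119.27] 78 [ 0.6389 -0.1992] [ 0.639 -0.202  0.05 ]
```

View pics/s9.png

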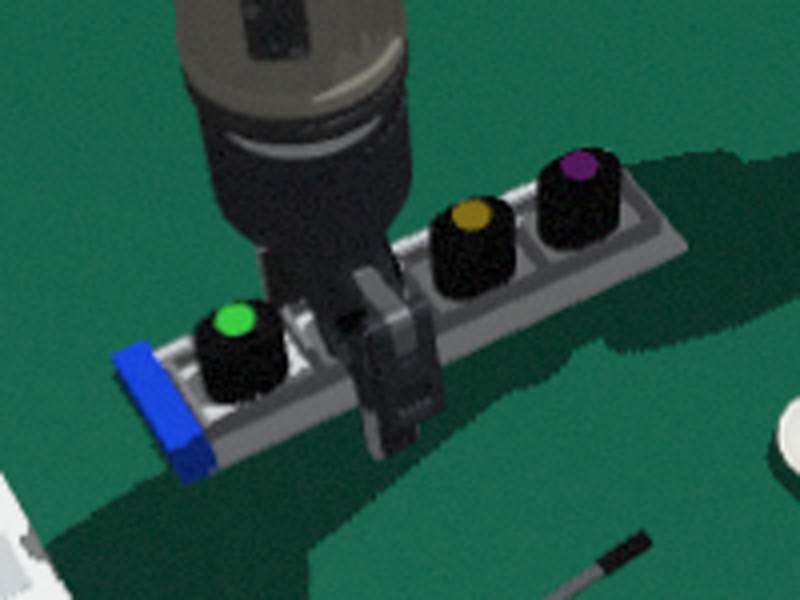

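Green (238,320 in the crop), yellow and purple stand upright in their pockets, with tops at z ≈ 0.05. Red is hidden by the gripper here. It measured (0.570, −0.197) after its release.

```bash
python3 -c "
from bench import hand_in
print(hand_in())"
```

```text
the job is handed in; nothing more can be done
None
```

All four cases are in the carrier in reverse order (purple, yellow, red, green, ending at the blue bar) and the job is handed in; no verdict came back, red was last seen just after its release, and the first grasp closed on nothing because the reported tool height read about 36 mm low.

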